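# Block a floating platform with the spacer leaf that binds

## Robot

A 6-joint arm with a two-finger parallel gripper is mounted at the origin on a cart in front of the work surface, level with it; the furniture and walls round the work are solid. World frame = base frame: x ahead of the robot, y to its left, z up, the work surface at z = 0. Lengths are in m, angles in rad, forces in N, time in s.
With the tool pointing down it reaches from about 0.375 to 0.825 m from the base axis. Payload 5.5 kg.
Tool frame: the origin (TCP) lies at the very end of the fingers, on their centre line; the grasp point (between the pads) lies 19 mm behind it; z points along the fingers, y is the direction in which the jaws open and shut (so a half turn about z gives the same grasp; the last joint's range is limited). The gripper opens to 85 mm and grips with 20 to 120 N. Pads are 22 mm wide; open, the fingers measure 114 mm over their backs; the gripper's body (76 mm by 85 mm) begins 54 mm behind the grasp point. The pads swing forward as they close: fully open they stand 13 mm farther back than shut.
Start: joints at [1.305, 0.314, -0.047, 1.21, 0, 1.571], TCP at [0.158, 0.579, 0.231] pointing down, gripper open.
Joint ranges: [-2.67, 2.67], [-0.69, 1.73], [-1.03, 1.25], [-2.08, 2.16], [-1.42, 1.45], [-3.14, 3.14]. Speed limits (rad/s): [2.39, 2.39, 3.01, 3.14, 3.14, 3.14].

## Interface

Orientations are given as [roll, pitch, yaw] about the fixed x, y, z axes, in that order (R = Rz(yaw) Ry(pitch) Rx(roll)).
In Python, from station import robot, eyes, job gives the robot as it stands. The module is installed in compiled form; this text tells all that it offers.
- The arm moves only by the tool drive_tool, never from a script. Its argument "rows" is a list of rows, each an object with "jaw": the opening, from -1 (shut) to 1 (fully open), so that 0 is half open; "slide": the shift along the tool's x, y, z each as a share of 0.05 m, from -1 to 1, a list of three; "yaw": the turn about the tool's z as a share of 0.08 rad, from -1 to 1. A call has 1 to 5 rows; each row shifts and turns the commanded pose from where the row before left it, along the tool's axes as they then stand; what a row does not reach is not made up. A row lasts 1/10 s, in which the tool goes at most 50 mm and 8.59 degrees, less where a joint would pass 70% of its speed; a pose out of reach is approached as far as the arm can. A call with a number of a shift or a turn outside -1 to 1 is refused whole. A call with a gripper value outside its range is refused whole. The fingers move at their own pace and stop on an object; "squeeze" is the grip in N (left out, the last holds). Time passes only in rows, so rows that do not move let the fingers close. It gives the time, the measured TCP pose, the force and the opening at its end, in the units of the state.
- robot.sense(): the state, without advancing time (a new reading comes with each control period).
- eyes.read_camera(name): name is "side" or "top" or "wrist"; returns the picture (384x512x3 uint8, red, green, blue); there is no depth.
- eyes.get_calibration(name): a dict with "fov_y" (degrees; the focal length in pixels is half the picture's height over the tangent of half this angle, whatever the lens; pixels are square), "cx", "cy" (the principal point, pixels), "R" (3x3) and "t" (3): a world point X has camera coordinates R X + t. Camera axes: x right, y down, z forward; pixel columns grow to the right and rows downward; lengths in m; the calibration is good to about 2 mm. A picture is of the moment at which its call begins: read the wrist's pose just before it. get_calibration takes no time and is no camera call; for the wrist camera it gives the pose at the moment of the call.
- job.sign_off(): hands the job in, once; it reports no verdict.
The state is a dict: "clock": time; "joint_pos": joint angles; "dq": joint speeds; "tau": joint torques, N m; "position": TCP position; "eef_rot": TCP orientation; "ft_force": force on the tool from outside, world axes, zero at the start; "ft_torque": the same for the moment, N m; "gripper_width": opening from 0.0 (shut) to 1.0 (fully open).
Only numpy, scipy, OpenCV 4.12 (cv2) and the standard library are available. Lean on these libraries where they do the work, as an engineer would, in place of code of your own. Each camera call takes 0.05 s, during which the arm holds its last target.

## Task

The spring-floated platform has to be blocked for transport, and nobody knows how high it floats just now. Keeping each leaf flat on the base plate, slide the spacer leaves straight in under the platform's front pad one at a time, starting with the thinnest, until you feel the first one bind and take up the float; leave that one in, pushed in until its grip is almost at the pad, and have the other two lying on the tray with grips up. Work gently by feel: do not shove hard, do not lean on the platform or jack it up with a leaf that is far too thick, and leave the lens case where it is.

Things in the scene. Friction and masses are not known exactly. Their poses are not given: they have to be found in the camera images.
- pad_mouth (a point): Point on the base plate's top face (12 mm above the table) straight below the middle of the steel pad's lower front edge. x points inward under the pad, the way a leaf is pushed in; z up. The pad is 36 mm deep (x), 56 mm wide; its level underside hangs an unknown 2.4 to 7.4 mm above the base plate. The floating plate above it reaches out 4 mm further than the pad's front.
- floating_plate (a joint): Lift in m of the aluminium plate (138 x 160 mm, top 38 to 44 mm above the table) with the pad under it, which floats on four coil springs and moves only straight up and down: 0 floating free, positive when a leaf thicker than the gap lifts it, negative when pressed down. The springs take 4.5 N per mm. It does not tell the gap.
- tray (a point): Centre of the rubber floor of the shallow tray (110 mm along its x, 236 mm along its y), 5 mm above the table; rim 8 mm above the table. The three leaves lie on it flat, blades toward the tray's +x, with their grips near x = -6 mm and y = -70, 0 and +70 mm of this point, in any order.
- leaf_thin_grip (a point): Leaf 4 mm thick, one drilled mark. Steel blade 28 x 68 mm, flat; on it an upright dark grip 24 mm (x) by 10 mm (y), top 46 mm above the blade's underside. Point in the grip's middle, 30 mm above that underside; x to the blade's nose, 52 mm ahead (blade ends 16 mm behind). The nose's top tapers 2.9 mm over the last 14.5 mm, so a leaf under 2.9 mm too thick wedges in. 70 g.
- leaf_mid_grip (a point): The same, 6 mm thick, with two drilled marks side by side on the blade; this point lies as on the thin one (30 mm above the underside).
- leaf_thick_grip (a point): The same, 8 mm thick, with three drilled marks side by side on the blade; this point lies as on the thin one (30 mm above the underside).
- lens_case_mid (a point): Bystander: round white lens case, 57 mm across and 20 mm high; centre of the case. Not to be moved.
- isolator: Fixed dark base plate of the floating platform, 220 mm (x) by 180 mm (y), 12 mm thick, axes as pad_mouth; origin under its centre, on the table. In front of the pad it lies bare for 80 mm, smooth within 60 mm of the middle line (bolt heads in the corners). Camera and mirror mount on the floating plate stand up to 105 mm above the table, 60 mm and more behind the pad's front.
There are look-alikes about, which are no part of the job. What is shaped like the part that bears leaf_mid_grip but green, pink or red is not meant.

How it is judged:
On the way:
1. the thinnest leaf is tried first: at least 20 mm of it slid in under the pad, flat on the base plate (x of leaf_thin_grip in the frame of pad_mouth between -0.032 and 0 m and y of leaf_thin_grip in the frame of pad_mouth between -0.024 and 0.024 m and z of leaf_thin_grip in the frame of pad_mouth between 0.022 and 0.038 m and angle between the x axis of leaf_thin_grip and the x axis of pad_mouth, either way round below 0.3 rad), for 0.1 s.
At the end, for the whole second after the job is handed in: One leaf lies flat and straight (0.3 rad) on the base, 26 mm or more of it under the pad, within 24 mm of the pad's middle, and holds the resting platform 0.1 to 2.7 mm above free height (thinner: 0, a size too thick: more). The other two lie on the tray, grips up (((x of leaf_thin_grip in the frame of pad_mouth between -0.026 and 0 m and y of leaf_thin_grip in the frame of pad_mouth between -0.024 and 0.024 m and z of leaf_thin_grip in the frame of pad_mouth between 0.022 and 0.038 m and angle between the x axis of leaf_thin_grip and the x axis of pad_mouth, either way round below 0.3 rad and x of leaf_mid_grip in the frame of tray between -0.06 and 0.06 m and y of leaf_mid_grip in the frame of tray between -0.125 and 0.125 m and z of leaf_mid_grip in the frame of tray between 0.024 and 0.04 m and angle between each of leaf_mid_grip, leaf_thick_grip's own z axis and vertical below 0.25 rad and x of leaf_thick_grip in the frame of tray between -0.06 and 0.06 m and y of leaf_thick_grip in the frame of tray between -0.125 and 0.125 m and z of leaf_thick_grip in the frame of tray between 0.024 and 0.04 m) or (x of leaf_mid_grip in the frame of pad_mouth between -0.026 and 0 m and y of leaf_mid_grip in the frame of pad_mouth between -0.024 and 0.024 m and z of leaf_mid_grip in the frame of pad_mouth between 0.022 and 0.038 m and angle between the x axis of leaf_mid_grip and the x axis of pad_mouth, either way round below 0.3 rad and x of leaf_thin_grip in the frame of tray between -0.06 and 0.06 m and y of leaf_thin_grip in the frame of tray between -0.125 and 0.125 m and z of leaf_thin_grip in the frame of tray between 0.024 and 0.04 m and angle between each of leaf_thin_grip, leaf_thick_grip's own z axis and vertical below 0.25 rad and x of leaf_thick_grip in the frame of tray between -0.06 and 0.06 m and y of leaf_thick_grip in the frame of tray between -0.125 and 0.125 m and z of leaf_thick_grip in the frame of tray between 0.024 and 0.04 m) or (x of leaf_thick_grip in the frame of pad_mouth between -0.026 and 0 m and y of leaf_thick_grip in the frame of pad_mouth between -0.024 and 0.024 m and z of leaf_thick_grip in the frame of pad_mouth between 0.022 and 0.038 m and angle between the x axis of leaf_thick_grip and the x axis of pad_mouth, either way round below 0.3 rad and x of leaf_thin_grip in the frame of tray between -0.06 and 0.06 m and y of leaf_thin_grip in the frame of tray between -0.125 and 0.125 m and z of leaf_thin_grip in the frame of tray between 0.024 and 0.04 m and angle between each of leaf_thin_grip, leaf_mid_grip's own z axis and vertical below 0.25 rad and x of leaf_mid_grip in the frame of tray between -0.06 and 0.06 m and y of leaf_mid_grip in the frame of tray between -0.125 and 0.125 m and z of leaf_mid_grip in the frame of tray between 0.024 and 0.04 m)) and value of joint floating_plate between 0.0001 and 0.0027 m and velocity of joint floating_plate between -0.002 and 0.002 m/s); the robot touches nothing.
It fails at once if a leaf is shoved against the floating plate or its pad with more than 30 N (contact force between any of leaf_thin, leaf_mid, leaf_thick and floating_plate above 30 N).
It fails at once if the platform is jacked up by more than 3.5 mm, which overstrains its springs (value of joint floating_plate above 0.0035 m).
It fails at once if the platform is leaned on and pressed down by more than 2 mm (value of joint floating_plate below -0.002 m).
It fails at once if the lens case is moved by more than 30 mm (distance of lens_case_mid from where it was at the start of the episode above 0.03 m).
It also fails if it takes over 72 s, if anything falls off the work surface, if the arm or the gripper's body presses on something with over 40 N, if the wrist force passes 120 N, or if a joint passes its speed limit or range.

## Working session

There is one attempt and no reset: what is moved stays moved. The work goes in short steps, Python scripts to look and compute and a tool call to move; the robot and the scene stay as the last step left them, time stands still between calls to the robot, and variables do not carry over. Pictures are saved under pics/ and viewed, and the job is handed in when it is done.

Besides the shell and the picture viewer there is one more tool, called after "Call:" as name(argument=value, ...), one argument or row to a line, values as JSON. drive_tool: Moves the arm, as the interface text tells. Its arguments: {"type":"object","properties":{"rows":{"type":"array"},"squeeze":{"type":"number"}},"required":["rows"]}

```bash
mkdir -p pics
cat > h.py <<'E'
import numpy as np,cv2
from station import robot,eyes,job
def shot(n,f,crop=None,s=1):
    im=eyes.read_camera(n); np.save('pics/'+f+'.npy',im)
    save(im,f,crop,s)
    return im
def save(im,f,crop=None,s=1):
    if crop: x0,y0,x1,y1=crop; im=im[y0:y1,x0:x1]
    im=cv2.resize(im,None,fx=s,fy=s,interpolation=cv2.INTER_CUBIC)
    cv2.imwrite('pics/'+f+'.png',im[:,:,::-1])
def back(c,u,v,z):
    f=192/np.tan(np.radians(c['fov_y'])/2);R=np.array(c['R']);t=np.array(c['t'])
    d=R.T@np.array([(u-c['cx'])/f,(v-c['cy'])/f,1]);o=-R.T@t
    return o+d*(z-o[2])/d[2]
def proj(c,X):
    f=192/np.tan(np.radians(c['fov_y'])/2);p=np.array(c['R'])@np.array(X)+np.array(c['t'])
    return f*p[0]/p[2]+c['cx'],f*p[1]/p[2]+c['cy']
E
python3 - <<'E'
from h import *
for n in ['top','side','wrist']:
    print(n,eyes.get_calibration(n)); shot(n,n+'0',s=1.5)
print(robot.sense())
E
```

```text
top {'fov_y': 43.59224733536154, 'cx': 256.8971829240662, 'cy': 185.90863776390546, 'R': array([[-0.0117725 , -0.99988722, -0.00932536],
       [-0.98137537,  0.01334183, -0.19163604],
       [ 0.19173885,  0.00689564, -0.98142176]]), 't': array([-0.14315867,  0.51824425,  1.15029699])}
side {'fov_y': 52.196975683337, 'cx': 252.3909262711965, 'cy': 190.24640284821527, 'R': array([[ 0.93908758, -0.34362388,  0.00609497],
       [-0.21969146, -0.61384265, -0.75824327],
       [ 0.26429185,  0.71071782, -0.65194324]]), 't': array([-0.54540022,  0.04351817,  1.05195463])}
wrist {'fov_y': 68.07899167309023, 'cx': 251.62671753864691, 'cy': 188.6509835064118, 'R': array([[ 0.26255339,  0.96491602, -0.00166798],
       [ 0.9306765 , -0.25277966,  0.26446869],
       [ 0.25476845, -0.0709895 , -0.96439283]]), 't': array([-0.59960369, -0.03536314,  0.37880917])}
{'clock': 0.15, 'joint_pos': array([ 1.30499581e+00,  3.14072919e-01, -4.78466269e-02,  1.21018337e+00,
        3.58249681e-05,  1.57080449e+00]), 'dq': array([ 0.000735  , -0.00234974,  0.0039292 , -0.00237705, -0.00149406,
       -0.00153516]), 'tau': array([ 2.44725979e-04, -5.40045547e+01,  3.40058613e+01,  1.32920037e-02,
        5.32536046e-05,  8.04202145e-07]), 'position': array([0.15748304, 0.57851178, 0.23062823]), 'eef_rot': array([-3.14028606e+00, -3.58142707e-05,  2.87578393e+00]), 'ft_force': array([0.74959455, 0.31749006, 0.52248106]), 'ft_torque': array([-0.00152267, -0.0378376 ,  0.00654625]), 'gripper_width': 0.9994796592874843}
```

View pics/top0.png

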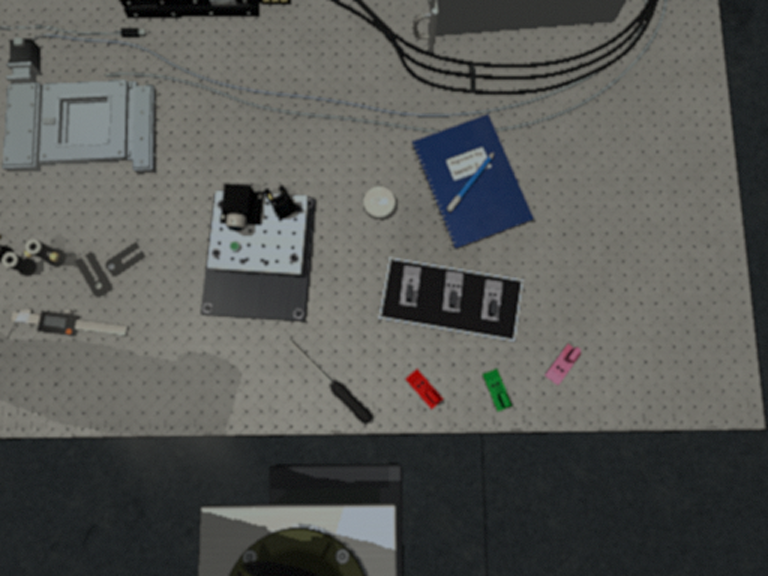

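View pics/side0.png

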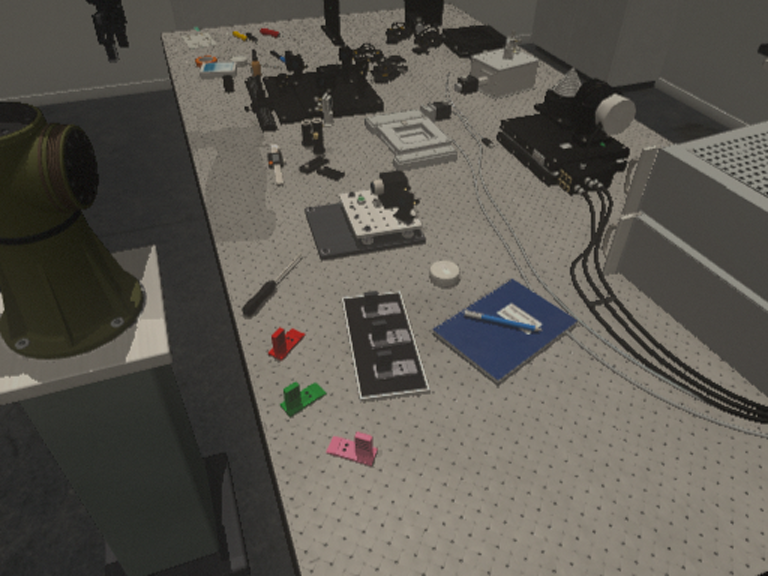

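View pics/wrist0.png

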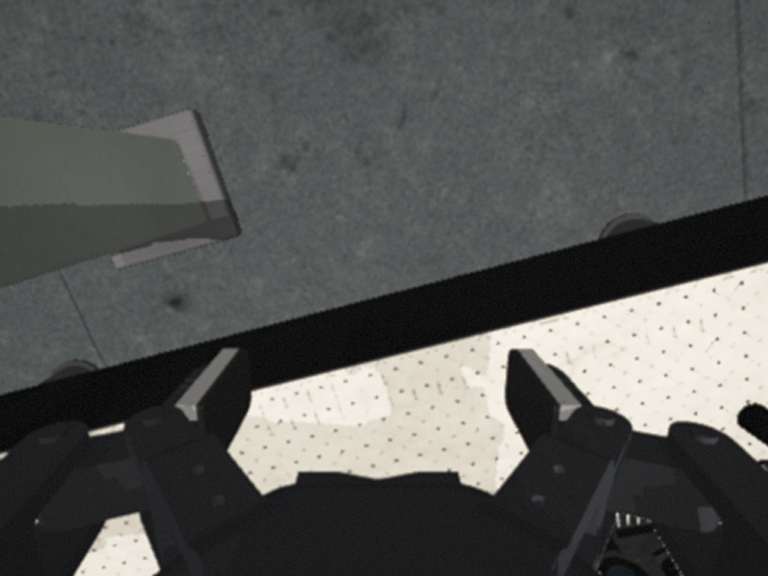

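The top view shows the isolator at about (257,255) and the tray at (452,298) with three grey leaves, in the enlarged (1.5x) pixels. The red, green and pink copies lie outside the tray. The lens case is at (380,202). I'll enlarge these next.

Run:
```python
from h import *
im=np.load('pics/top0.npy'); save(im,'tl',(250,168,355,232),7); save(im,'ti',(130,120,215,216),6)
im=np.load('pics/side0.npy'); save(im,'sl',(224,186,292,270),7); save(im,'si',(200,110,290,176),8)
```

```text
(no output)
```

View pics/tl.png

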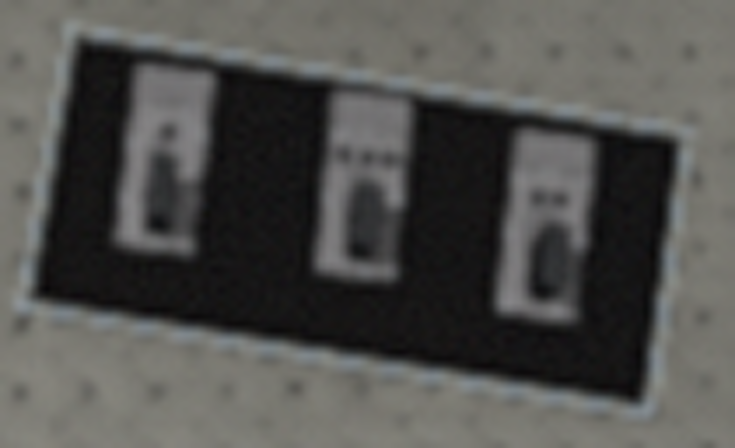

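View pics/ti.png

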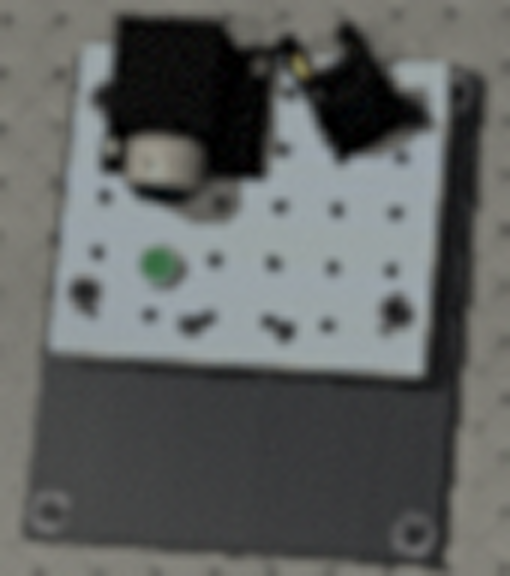

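View pics/sl.png

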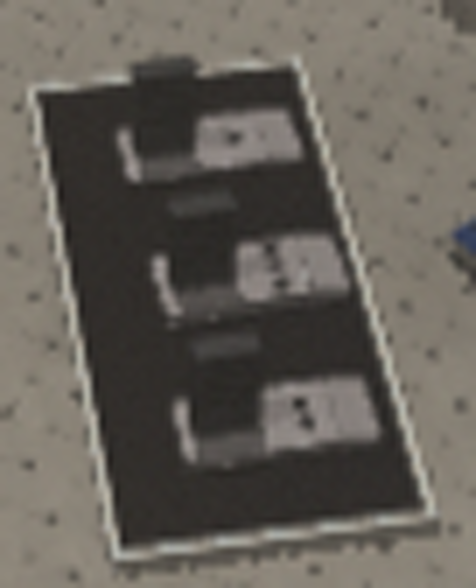

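View pics/si.png

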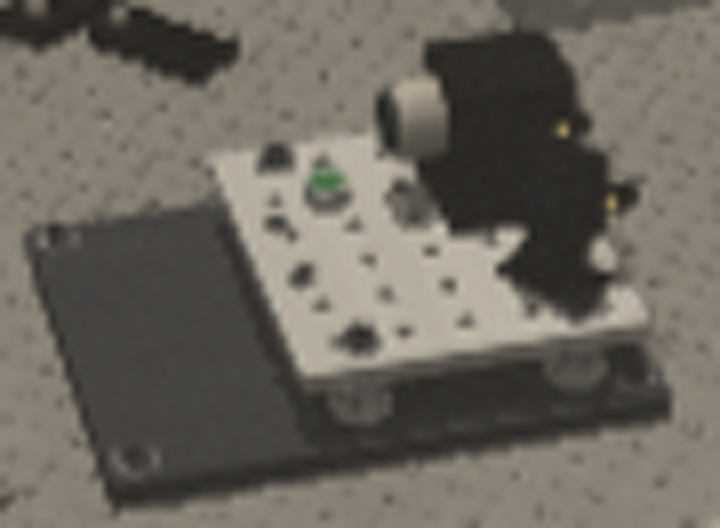

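Run:
```python
from h import *
c=eyes.get_calibration('top'); s=eyes.get_calibration('side')
def T(px,o,k,z,c=c): return back(c,o[0]+(px[0]+.5)/k-.5,o[1]+(px[1]+.5)/k-.5,z)
o=(250,168)
P=np.array([T(p,o,7,.008) for p in [(75,30),(690,135),(647,410),(25,303)]]);print(P.round(4));print('tray',P.mean(0), [np.degrees(np.arctan2(*(P[a]-P[b])[1::-1])) for a,b in((0,3),(1,2),(0,1),(3,2))],[np.linalg.norm(P[a]-P[b]) for a,b in((0,3),(1,2),(0,1),(3,2))])
for n,t,q in(('thin',.004,[(133,64),(217,72),(197,256),(113,246)]),('thick',.008,[(330,90),(413,97),(399,281),(313,273)]),('mid',.006,[(513,128),(598,138),(579,323),(494,313)])):
    Q=np.array([T(p,o,7,.005+t) for p in q]); d=(Q[0]+Q[1]-Q[2]-Q[3])/2; L=np.linalg.norm(d);u=d/L
    m=Q.mean(0); print(n,m.round(4),'L',L.round(4),'W',np.linalg.norm(Q[0]-Q[1]).round(4),'yaw',np.arctan2(d[1],d[0]).round(3),'grip',(m-u*.018).round(4))
o=(130,120)
for z in(.012,0): print('base front',T((25,538),o,6,z),T((440,560),o,6,z))
print('plate front',T((48,355),o,6,.041),T((428,378),o,6,.041),'back',T((80,45),o,6,.041),T((452,65),o,6,.041))
o=(200,110)
print('side base front',T((28,230),o,8,.012,s),T((110,490),o,8,.012,s),'rear r',T((668,408),o,8,.012,s))
print('side plate front',T((212,158),o,8,.041,s),T((305,380),o,8,.041,s))
o=(224,186)
P=np.array([T(p,o,7,.008,s) for p in [(32,90),(298,62),(435,515),(115,555)]]);print('side tray',P.mean(0))
for n,t,q in(('thin',.004,[(294,110),(303,160)]),('thick',.008,[(338,233),(352,290)]),('mid',.006,[(370,377),(382,438)])):
    Q=np.array([T(p,o,7,.005+t,s) for p in q]); print('nose',n,Q.mean(0))
for p in [(380,202)]: print('lens',back(c,p[0]/1.5,p[1]/1.5,.02))
```

```text
[[ 0.5616 -0.1587  0.008 ]
 [ 0.5188 -0.3849  0.008 ]
 [ 0.4174 -0.3644  0.008 ]
 [ 0.4595 -0.139   0.008 ]]
tray [ 0.4893279  -0.26176189  0.008     ] [np.float64(-10.886563654757548), np.float64(-11.414623341604342), np.float64(79.2820826284206), np.float64(79.41189734023324)] [np.float64(0.10395703548303546), np.float64(0.10344473986071705), np.float64(0.23023788555929506), np.float64(0.22928662647916678)]
thin [ 0.5122 -0.1912  0.009 ] L 0.069 W 0.0312 yaw -0.125 grip [ 0.4944 -0.189   0.009 ]
thick [ 0.5009 -0.2637  0.013 ] L 0.0686 W 0.0306 yaw -0.112 grip [ 0.483  -0.2617  0.013 ]
mid [ 0.4854 -0.3301  0.011 ] L 0.0692 W 0.0314 yaw -0.14 grip [ 0.4676 -0.3276  0.011 ]
base front [0.46710731 0.16653215 0.012     ] [ 0.45533011 -0.01082195  0.012     ]
base front [0.46889271 0.16973755 0.        ] [ 0.45699918 -0.00936834  0.        ]
plate front [0.54059518 0.15198468 0.041     ] [ 0.52850616 -0.00852835  0.041     ] back [0.67693121 0.1430761  0.041     ] [ 0.66558493 -0.01739596  0.041     ]
side base front [0.46902511 0.16578427 0.012     ] [ 0.45337134 -0.01291084  0.012     ] rear r [ 0.6673988  -0.03529743  0.012     ]
side plate front [0.54366637 0.1484367  0.041     ] [ 0.53061964 -0.00987826  0.041     ]
side tray [ 0.49010363 -0.26284834  0.008     ]
nose thin [ 0.54707136 -0.19955312  0.009     ]
nose thick [ 0.5364013  -0.27172449  0.013     ]
nose mid [ 0.52055915 -0.33839977  0.011     ]
lens [ 0.65883936 -0.14179432  0.02      ]
```

Reading the top crop:
- **Leaves:** left has 1 mark, so thin (crop 165,190). Middle has 3 marks, so thick (365,215). Right has 2 marks, so mid (550,260). The side view shows the same marks. The red, green and pink copies lie off the tray and are not meant.
- **Pad mouth:** about (0.5405, 0.0708), yaw -0.072. The tray's yaw is about -0.19.

Joint 6's range rules out the current half-turn over the tray. I'll bring the tool yaw round to about -0.1 on the way there.

```bash
cat >> h.py <<'E'
def plan(way,yaw1,n,fmt=True):
    """rows from present pose thru world waypoints to yaw1 in n rows"""
    s=robot.sense();p=np.array(s['position']);y=s['eef_rot'][2]
    W=np.array([p]+list(way));L=np.r_[0,np.cumsum(np.linalg.norm(np.diff(W,axis=0),axis=1))]
    dy=(yaw1-y)/n; pos=p.copy();out=[]
    for k in range(n):
        tgt=np.array([np.interp(L[-1]*(k+1)/n,L,W[:,i]) for i in range(3)])
        d=tgt-pos; tx=np.array([np.cos(y),np.sin(y),0]);ty=np.array([np.sin(y),-np.cos(y),0])
        sl=np.round(np.array([d@tx,d@ty,-d[2]])/.05,2); t=round(-dy/.08,2)
        pos=pos+.05*(sl[0]*tx+sl[1]*ty-np.array([0,0,sl[2]]));y-=t*.08
        out.append((sl.tolist(),t))
    for o in out: print(o)
E
python3 - <<'E'
from h import *
c=eyes.get_calibration('wrist');R=np.array(c['R']);s=robot.sense()
y=s['eef_rot'][2];tx=np.array([np.cos(y),np.sin(y),0]);ty=np.array([np.sin(y),-np.cos(y),0])
o=-R.T@c['t']-s['position'];print('cam in tool',o@tx,o@ty,-o[2], 'axis',R[2]@tx,R[2]@ty,-R[2][2])
plan([[.42,.30,.24],[.46,-.08,.22],[.494,-.189,.18]],-.12,38)
E
```

```text
cam in tool 0.06614710751644053 0.0007011939820429593 -0.1431541162432092 axis -0.26446906098620176 -0.0013605510756077388 0.9643932106157984
([-0.4, -0.24, -0.01], np.float64(0.99))
([-0.41, -0.21, -0.01], np.float64(0.99))
([-0.44, -0.18, -0.01], np.float64(0.99))
([-0.44, -0.15, -0.02], np.float64(0.99))
([-0.45, -0.1, -0.01], np.float64(0.99))
([-0.46, -0.07, -0.01], np.float64(0.99))
([-0.47, -0.04, -0.01], np.float64(0.99))
([-0.47, 0.0, -0.01], np.float64(0.99))
([-0.46, 0.04, -0.01], np.float64(0.99))
([-0.46, 0.08, -0.01], np.float64(0.99))
([-0.45, 0.11, -0.02], np.float64(0.99))
([-0.45, 0.15, -0.01], np.float64(0.99))
([-0.42, 0.18, -0.01], np.float64(0.99))
([-0.42, 0.22, -0.01], np.float64(0.99))
([-0.39, 0.24, -0.01], np.float64(0.99))
([-0.38, 0.28, -0.01], np.float64(0.99))
([-0.42, 0.15, 0.01], np.float64(0.99))
([-0.46, 0.07, 0.02], np.float64(0.99))
([-0.45, 0.1, 0.03], np.float64(0.99))
([-0.45, 0.14, 0.02], np.float64(0.99))
([-0.43, 0.17, 0.02], np.float64(0.99))
([-0.41, 0.21, 0.03], np.float64(0.99))
([-0.4, 0.24, 0.02], np.float64(0.99))
([-0.38, 0.27, 0.03], np.float64(0.99))
([-0.36, 0.3, 0.02], np.float64(0.99))
([-0.33, 0.33, 0.03], np.float64(0.99))
([-0.3, 0.35, 0.02], np.float64(0.99))
([-0.28, 0.38, 0.03], np.float64(0.99))
([-0.24, 0.4, 0.02], np.float64(0.99))
([-0.22, 0.41, 0.02], np.float64(0.99))
([-0.17, 0.43, 0.03], np.float64(0.99))
([-0.15, 0.44, 0.02], np.float64(0.99))
([-0.09, 0.45, 0.05], np.float64(0.99))
([0.02, 0.44, 0.16], np.float64(0.99))
([0.05, 0.44, 0.15], np.float64(0.99))
([0.09, 0.43, 0.15], np.float64(0.99))
([0.12, 0.43, 0.16], np.float64(0.99))
([0.15, 0.41, 0.15], np.float64(0.99))
```

Call:
drive_tool(
  rows=[
    {"jaw": -0.2,"slide": [-0.4,-0.24,-0.01],"yaw": 0.99},
    {"jaw": -0.2,"slide": [-0.41,-0.21,-0.01],"yaw": 0.99},
    {"jaw": -0.2,"slide": [-0.44,-0.18,-0.01],"yaw": 0.99},
    {"jaw": -0.2,"slide": [-0.44,-0.15,-0.02],"yaw": 0.99},
    {"jaw": -0.2,"slide": [-0.45,-0.1,-0.01],"yaw": 0.99},
  ],
  squeeze=60,
)

```text
clock: 0.65
position: [0.2379, 0.4933, 0.2341]
eef_rot: [-3.141, 0.0, 2.477]
ft_force: [-0.4, -0.3, 0.5]
gripper_width: 0.4
```

Call:
drive_tool(
  rows=[
    {"jaw": -0.2,"slide": [-0.46,-0.07,-0.01],"yaw": 0.99},
    {"jaw": -0.2,"slide": [-0.47,-0.04,-0.01],"yaw": 0.99},
    {"jaw": -0.2,"slide": [-0.47,0,-0.01],"yaw": 0.99},
    {"jaw": -0.2,"slide": [-0.46,0.04,-0.01],"yaw": 0.99},
    {"jaw": -0.2,"slide": [-0.46,0.08,-0.01],"yaw": 0.99},
  ],
)

```text
clock: 1.15
position: [0.318, 0.4083, 0.2366]
eef_rot: [-3.141, 0.0, 2.081]
ft_force: [-0.3, 0.8, -0.2]
gripper_width: 0.401
```

Call:
drive_tool(
  rows=[
    {"jaw": -0.2,"slide": [-0.45,0.11,-0.02],"yaw": 0.99},
    {"jaw": -0.2,"slide": [-0.45,0.15,-0.01],"yaw": 0.99},
    {"jaw": -0.2,"slide": [-0.42,0.18,-0.01],"yaw": 0.99},
    {"jaw": -0.2,"slide": [-0.42,0.22,-0.01],"yaw": 0.99},
    {"jaw": -0.2,"slide": [-0.39,0.24,-0.01],"yaw": 0.99},
  ],
)

```text
clock: 1.65
position: [0.3977, 0.3236, 0.2396]
eef_rot: [-3.141, 0.0, 1.685]
ft_force: [0.3, -0.1, -0.3]
gripper_width: 0.396
```

Call:
drive_tool(
  rows=[
    {"jaw": -0.2,"slide": [-0.38,0.28,-0.01],"yaw": 0.99},
    {"jaw": -0.2,"slide": [-0.42,0.15,0.01],"yaw": 0.99},
    {"jaw": -0.2,"slide": [-0.46,0.07,0.02],"yaw": 0.99},
    {"jaw": -0.2,"slide": [-0.45,0.1,0.03],"yaw": 0.99},
    {"jaw": -0.2,"slide": [-0.45,0.14,0.02],"yaw": 0.99},
  ],
)

```text
clock: 2.15
position: [0.4287, 0.2161, 0.2359]
eef_rot: [-3.141, 0.0, 1.289]
ft_force: [1.7, -0.1, 0.2]
gripper_width: 0.397
```

Tracking is accurate, so I'll continue.

Call:
drive_tool(
  rows=[
    {"jaw": -0.2,"slide": [-0.43,0.17,0.02],"yaw": 0.99},
    {"jaw": -0.2,"slide": [-0.41,0.21,0.03],"yaw": 0.99},
    {"jaw": -0.2,"slide": [-0.4,0.24,0.02],"yaw": 0.99},
    {"jaw": -0.2,"slide": [-0.38,0.27,0.03],"yaw": 0.99},
    {"jaw": -0.2,"slide": [-0.36,0.3,0.02],"yaw": 0.99},
  ],
)

```text
clock: 2.65
position: [0.4406, 0.1005, 0.2301]
eef_rot: [-3.141, 0.0, 0.893]
ft_force: [-0.2, 0.0, -0.0]
gripper_width: 0.399
```

Call:
drive_tool(
  rows=[
    {"jaw": -0.2,"slide": [-0.33,0.33,0.03],"yaw": 0.99},
    {"jaw": -0.2,"slide": [-0.3,0.35,0.02],"yaw": 0.99},
    {"jaw": -0.2,"slide": [-0.28,0.38,0.03],"yaw": 0.99},
    {"jaw": -0.2,"slide": [-0.24,0.4,0.02],"yaw": 0.99},
    {"jaw": -0.2,"slide": [-0.22,0.41,0.02],"yaw": 0.99},
  ],
)

```text
clock: 3.15
position: [0.4529, -0.0154, 0.2241]
eef_rot: [-3.141, 0.0, 0.496]
ft_force: [0.2, 0.4, 1.0]
gripper_width: 0.402
```

Call:
drive_tool(
  rows=[
    {"jaw": -0.4,"slide": [-0.17,0.43,0.03],"yaw": 0.99},
    {"jaw": -0.4,"slide": [-0.15,0.44,0.02],"yaw": 0.99},
    {"jaw": -0.4,"slide": [-0.09,0.45,0.05],"yaw": 0.99},
    {"jaw": -0.4,"slide": [0.02,0.44,0.16],"yaw": 0.99},
    {"jaw": -0.4,"slide": [0.05,0.44,0.15],"yaw": 0.99},
  ],
)

```text
clock: 3.65
position: [0.4745, -0.1264, 0.2035]
eef_rot: [-3.142, -0.0, 0.1]
ft_force: [-0.1, -0.9, -0.3]
gripper_width: 0.3
```

Call:
drive_tool(
  rows=[
    {"jaw": -0.4,"slide": [0.09,0.43,0.15],"yaw": 0.99},
    {"jaw": -0.4,"slide": [0.12,0.43,0.16],"yaw": 0.99},
    {"jaw": -0.4,"slide": [0.15,0.41,0.15],"yaw": 0.99},
    {"jaw": -0.4,"slide": [0,0,0],"yaw": 0},
  ],
)

```text
clock: 4.05
position: [0.4939, -0.1903, 0.1795]
eef_rot: [3.141, 0.001, -0.137]
ft_force: [0.8, 0.2, -0.2]
gripper_width: 0.301
```

Run:
```python
from h import *
s=robot.sense();print(s['position'],s['eef_rot'],s['joint_pos'])
shot('wrist','w1',s=1.5)
c=eyes.get_calibration('wrist');print(c)
print(proj(c,[.494,-.189,.051]))
```

```text
[ 0.49389022 -0.19029728  0.17945393] [ 3.14134823e+00  1.48778263e-03 -1.37147784e-01] [-3.67411464e-01  2.09974841e-01 -3.03302464e-01  1.05891175e+00
 -5.77531139e-04  2.91132919e+00]
{'fov_y': 68.07899167309023, 'cx': 251.62671753864691, 'cy': 188.6509835064118, 'R': array([[-1.34143308e-01, -9.90961869e-01, -3.83714995e-04],
       [-9.55447677e-01,  1.29233113e-01,  2.65364917e-01],
       [-2.62916926e-01,  3.59635475e-02, -9.64147973e-01]]), 't': array([-0.12071374,  0.47559685,  0.46594419])}
(np.float64(251.92271273696474), np.float64(181.25768888797052))
```

View pics/w1.png

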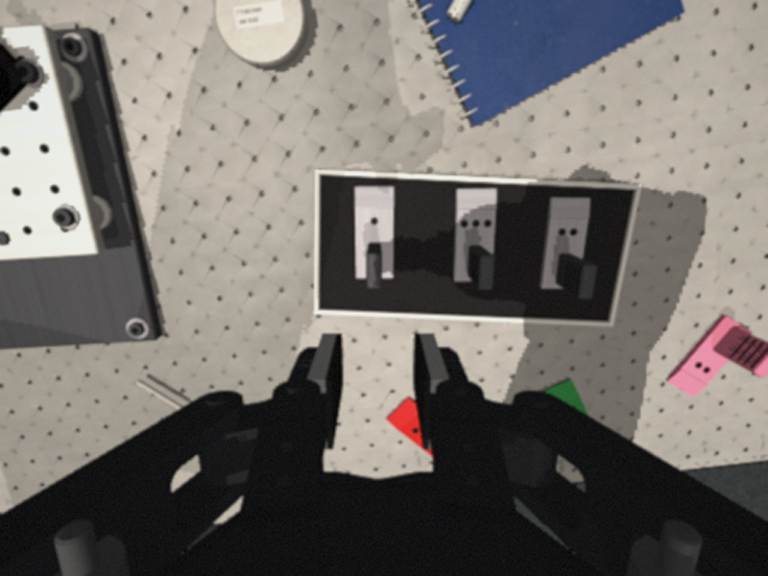

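This sets joint 6 at 2.91, so yaw = j1 - j6 + π and the isolator would put it out of range. I need the other half-turn after all. First I'll measure from this picture: leaves 1, 3, 2 from left to right at x = 373, 476, 566.

Run:
```python
from h import *
im=np.load('pics/w1.npy'); save(im,'w1c',(205,110,430,222),3.5)
```

```text
(no output)
```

View pics/w1c.png

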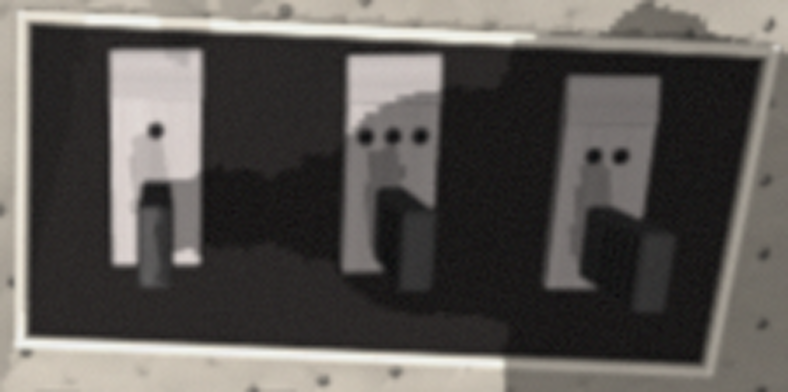

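Call:
drive_tool(
  rows=[
    {"jaw": -0.5,"slide": [0,0,0],"yaw": -1},
    {"jaw": -0.5,"slide": [0,0,0],"yaw": -1},
    {"jaw": -0.5,"slide": [0,0,0],"yaw": -1},
    {"jaw": -0.5,"slide": [0,0,0],"yaw": -1},
    {"jaw": -0.5,"slide": [0,0,0],"yaw": -1},
  ],
)

```text
clock: 4.6
position: [0.4938, -0.1875, 0.1812]
eef_rot: [-3.141, -0.0, 0.272]
ft_force: [0.2, 0.1, 0.3]
gripper_width: 0.252
```

Call:
drive_tool(
  rows=[
    {"jaw": -0.5,"slide": [0,0,0],"yaw": -1},
    {"jaw": -0.5,"slide": [0,0,0],"yaw": -1},
    {"jaw": -0.5,"slide": [0,0,0],"yaw": -1},
    {"jaw": -0.5,"slide": [0,0,0],"yaw": -1},
    {"jaw": -0.5,"slide": [0,0,0],"yaw": -1},
  ],
)

```text
clock: 5.1
position: [0.4938, -0.1875, 0.1812]
eef_rot: [-3.141, -0.0, 0.672]
ft_force: [0.3, 0.4, 0.5]
gripper_width: 0.249
```

Call:
drive_tool(
  rows=[
    {"jaw": -0.5,"slide": [0,0,0],"yaw": -1},
    {"jaw": -0.5,"slide": [0,0,0],"yaw": -1},
    {"jaw": -0.5,"slide": [0,0,0],"yaw": -1},
    {"jaw": -0.5,"slide": [0,0,0],"yaw": -1},
    {"jaw": -0.5,"slide": [0,0,0],"yaw": -1},
  ],
)

```text
clock: 5.6
position: [0.4938, -0.1875, 0.1812]
eef_rot: [-3.141, -0.0, 1.072]
ft_force: [-0.3, -0.2, 0.1]
gripper_width: 0.249
```

Call:
drive_tool(
  rows=[
    {"jaw": -0.5,"slide": [0,0,0],"yaw": -1},
    {"jaw": -0.5,"slide": [0,0,0],"yaw": -1},
    {"jaw": -0.5,"slide": [0,0,0],"yaw": -1},
    {"jaw": -0.5,"slide": [0,0,0],"yaw": -1},
    {"jaw": -0.5,"slide": [0,0,0],"yaw": -1},
  ],
)

```text
clock: 6.1
position: [0.4938, -0.1874, 0.1812]
eef_rot: [3.142, -0.0, 1.472]
ft_force: [0.6, -0.3, 0.1]
gripper_width: 0.252
```

Call:
drive_tool(
  rows=[
    {"jaw": -0.5,"slide": [0,0,0],"yaw": -1},
    {"jaw": -0.5,"slide": [0,0,0],"yaw": -1},
    {"jaw": -0.5,"slide": [0,0,0],"yaw": -1},
    {"jaw": -0.5,"slide": [0,0,0],"yaw": -1},
    {"jaw": -0.5,"slide": [0,0,0],"yaw": -1},
  ],
)

```text
clock: 6.6
position: [0.4938, -0.1875, 0.1812]
eef_rot: [3.141, -0.0, 1.872]
ft_force: [0.1, 0.4, -0.2]
gripper_width: 0.249
```

Call:
drive_tool(
  rows=[
    {"jaw": -0.5,"slide": [0,0,0],"yaw": -1},
    {"jaw": -0.5,"slide": [0,0,0],"yaw": -1},
    {"jaw": -0.5,"slide": [0,0,0],"yaw": -1},
    {"jaw": -0.5,"slide": [0,0,0],"yaw": -1},
    {"jaw": -0.5,"slide": [0,0,0],"yaw": -1},
  ],
)

```text
clock: 7.1
position: [0.4938, -0.1874, 0.1812]
eef_rot: [3.141, -0.0, 2.272]
ft_force: [0.6, 1.2, -0.2]
gripper_width: 0.248
```

Call:
drive_tool(
  rows=[
    {"jaw": -0.5,"slide": [0,0,0],"yaw": -1},
    {"jaw": -0.5,"slide": [0,0,0],"yaw": -1},
    {"jaw": -0.5,"slide": [0,0,0],"yaw": -1},
    {"jaw": -0.5,"slide": [0,0,0],"yaw": -1},
    {"jaw": -0.5,"slide": [0,0,0],"yaw": -1},
  ],
)

```text
clock: 7.6
position: [0.4938, -0.1874, 0.1812]
eef_rot: [3.141, -0.0, 2.672]
ft_force: [-0.2, 0.1, 0.3]
gripper_width: 0.253
```

Call:
drive_tool(
  rows=[
    {"jaw": -0.5,"slide": [0,0,0],"yaw": -1},
    {"jaw": -0.5,"slide": [0,0,0],"yaw": -1},
    {"jaw": -0.5,"slide": [0,0,0],"yaw": -1},
    {"jaw": -0.5,"slide": [0,0,0],"yaw": -1},
    {"jaw": -0.5,"slide": [0,0,0],"yaw": -0.3},
  ],
)

```text
clock: 8.1
position: [0.4939, -0.1876, 0.1812]
eef_rot: [3.141, 0.0, 3.014]
ft_force: [-0.5, 0.3, -0.3]
gripper_width: 0.249
```

Run:
```python
from h import *
s=robot.sense();print(s['position'],s['eef_rot'],s['joint_pos'])
shot('wrist','w2',s=1.5)
```

```text
[ 0.49385659 -0.18758089  0.18116412] [3.14125689e+00 7.85289205e-05 3.01357674e+00] [-3.63213271e-01  2.05865025e-01 -3.04403066e-01  1.06053011e+00
  3.44818354e-04 -2.35197374e-01]
```

View pics/w2.png

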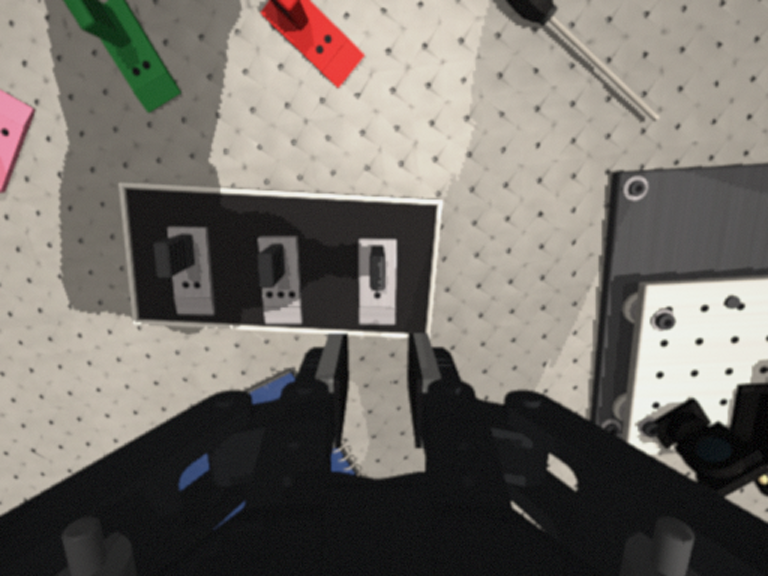

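Marks confirmed: 1, 3 and 2 from left to right. In the new view the thin leaf is the right one, at (378,280). I'll work out the poses from both pictures.

Run:
```python
from h import *
import cv2
im=np.load('pics/w2.npy'); save(im,'w2c',(80,120,300,226),3.6)
c={'fov_y': 68.07899167309023, 'cx': 251.62671753864691, 'cy': 188.6509835064118, 'R': np.array([[-1.34143308e-01, -9.90961869e-01, -3.83714995e-04],
       [-9.55447677e-01,  1.29233113e-01,  2.65364917e-01],
       [-2.62916926e-01,  3.59635475e-02, -9.64147973e-01]]), 't': np.array([-0.12071374,  0.47559685,  0.46594419])}
def T(px,z): return back(c,205+(px[0]+.5)/3.5-.5,110+(px[1]+.5)/3.5-.5,z)
for n,t,q,g in(('thin',.004,[(109,49),(203,49),(202,265),(112,265)],(155,245)),('thick',.008,[(348,55),(442,55),(436,272),(341,272)],(417,250)),('mid',.006,[(567,76),(661,76),(637,290),(544,290)],(655,272))):
    Q=np.array([T(p,.005+t) for p in q]); d=(Q[0]+Q[1]-Q[2]-Q[3])/2; L=np.linalg.norm(d);u=d/L
    # left edge yaw
    e=Q[0]-Q[3];r=Q[1]-Q[2];w=(Q[1]-Q[0])
    print(n,'L',L.round(4),'W',np.linalg.norm(w).round(4),'yaws',[round(float(np.arctan2(a[1],a[0])),3) for a in(d,e,r)],round(float(np.arctan2(w[0],-w[1])),3),'grip from nose',((Q[0]+Q[1])/2-u*.052).round(4)[:2], 'griptop',T(g,.051).round(4))
P=np.array([T(p,.008) for p in[(22,15),(775,48),(710,372),(18,345)]]);print('tray',P.mean(0))
```

```text
thin L 0.0688 W 0.0289 yaws [-0.132, -0.135, -0.129] -0.135 grip from nose [ 0.4959 -0.1865] griptop [ 0.496  -0.1863  0.051 ]
thick L 0.0685 W 0.0286 yaws [-0.104, -0.119, -0.089] -0.135 grip from nose [ 0.4844 -0.2599] griptop [ 0.4847 -0.2592  0.051 ]
mid L 0.0686 W 0.029 yaws [-0.126, -0.137, -0.116] -0.135 grip from nose [ 0.469  -0.3255] griptop [ 0.4692 -0.3255  0.051 ]
tray [ 0.48999776 -0.25875476  0.008     ]
```

View pics/w2c.png

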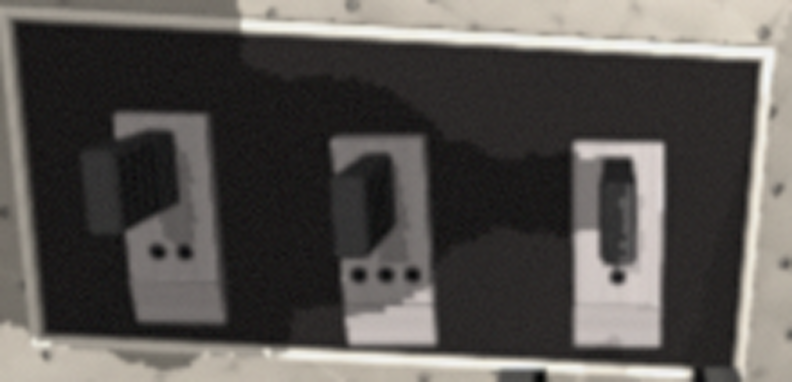

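Run:
```python
from h import *
c=eyes.get_calibration('wrist')
def T(px,z): return back(c,80+(px[0]+.5)/3.6-.5,120+(px[1]+.5)/3.6-.5,z)
for n,t,q in(('thin',.004,[(573,346),(663,346),(664,141),(573,141)]),('thick',.008,[(347,345),(437,345),(426,135),(330,135)]),('mid',.006,[(137,323),(226,323),(208,112),(114,112)])):
    Q=np.array([T(p,.005+t) for p in q]); d=(Q[0]+Q[1]-Q[2]-Q[3])/2; L=np.linalg.norm(d);u=d/L
    print(n,'L',L.round(4),'yaw',round(float(np.arctan2(d[1],d[0])),3),'grip',((Q[0]+Q[1])/2-u*.052).round(4)[:2],(Q.mean(0)-u*.018).round(4)[:2])
P=np.array([T(p,.008) for p in[(8,15),(775,50),(742,375),(38,340)]]);print('tray',P.mean(0))
plan([[.4955,-.188,.06],[.4955,-.188,.021]],np.pi-.13,5)
```

```text
thin L 0.0678 yaw -0.131 grip [ 0.4955 -0.1878] [ 0.4956 -0.1878]
thick L 0.0684 yaw -0.125 grip [ 0.4842 -0.2604] [ 0.484  -0.2604]
mid L 0.0684 yaw -0.15 grip [ 0.4689 -0.3259] [ 0.4687 -0.3259]
tray [ 0.49013153 -0.259193    0.008     ]
([-0.01, -0.0, 0.64], np.float64(0.0))
([-0.01, -0.0, 0.64], np.float64(0.0))
([-0.01, -0.0, 0.64], np.float64(0.0))
([-0.0, -0.0, 0.64], np.float64(0.0))
([-0.0, -0.0, 0.64], np.float64(0.0))
```

Call:
drive_tool(
  rows=[
    {"jaw": -0.4,"slide": [-0.03,0,0.64],"yaw": 0},
    {"jaw": -0.4,"slide": [0,0,0.64],"yaw": 0},
    {"jaw": -0.4,"slide": [0,0,0.64],"yaw": 0},
    {"jaw": -0.4,"slide": [0,0,0.64],"yaw": 0},
    {"jaw": -0.4,"slide": [0,0,0.64],"yaw": 0},
  ],
)

```text
clock: 8.65
position: [0.4956, -0.1883, 0.02]
eef_rot: [3.142, 0.001, 3.01]
ft_force: [-0.0, 0.9, 0.4]
gripper_width: 0.302
```

Call:
drive_tool(
  rows=[
    {"jaw": -1,"slide": [0,0,0],"yaw": 0},
    {"jaw": -1,"slide": [0,0,0],"yaw": 0},
    {"jaw": -1,"slide": [0,0,0],"yaw": 0},
    {"jaw": -1,"slide": [0,0,0],"yaw": 0},
  ],
)

```text
clock: 9.05
position: [0.4971, -0.1893, 0.0227]
eef_rot: [-3.141, 0.003, 3.01]
ft_force: [-0.5, 1.1, -0.1]
gripper_width: 0.109
```

Call:
drive_tool(
  rows=[
    {"jaw": -1,"slide": [0,0,-0.4],"yaw": 0},
    {"jaw": -1,"slide": [0,0,-0.6],"yaw": 0},
  ],
)

```text
clock: 9.25
position: [0.4946, -0.1884, 0.0712]
eef_rot: [3.141, -0.002, 3.01]
ft_force: [0.3, 0.2, -1.1]
gripper_width: 0.107
```

Run:
```python
from h import *
s=robot.sense();print(s['position'],s['eef_rot'],s['gripper_width'],s['ft_force'],s['ft_torque'])
shot('wrist','w3',s=1.5)
```

```text
[ 0.49462814 -0.18839619  0.07116358] [ 3.14115790e+00 -1.75349840e-03  3.01002804e+00] 0.10692915224822523 [ 0.2810147   0.2028096  -1.11502387] [-0.02944039 -0.06598336  0.05053283]
```

View pics/w3.png

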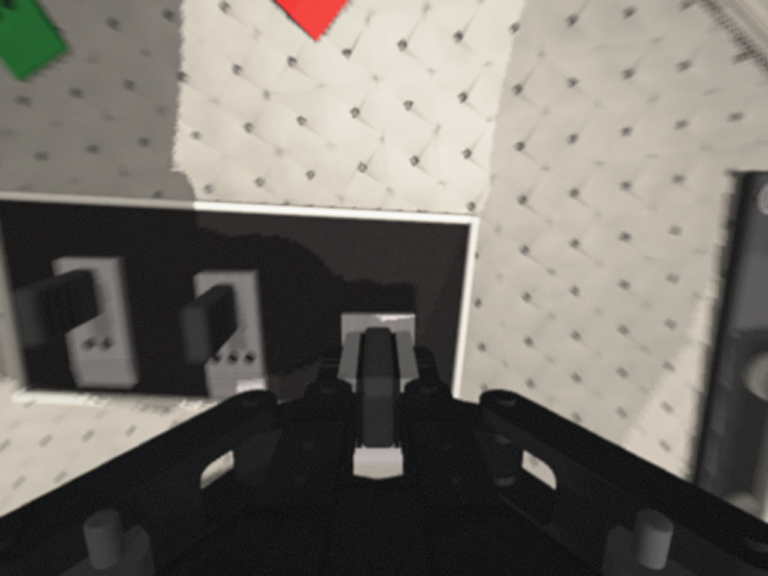

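Run:
```python
from h import *
s=robot.sense();print(s['position'])
plan([[.4737,.0756,.07]],np.pi-.072,10)
```

```text
[ 0.49824398 -0.18976025  0.07690146]
([0.12, 0.52, 0.01], np.float64(-0.07))
([0.11, 0.52, 0.02], np.float64(-0.07))
([0.12, 0.52, 0.01], np.float64(-0.07))
([0.11, 0.52, 0.02], np.float64(-0.07))
([0.1, 0.52, 0.01], np.float64(-0.07))
([0.11, 0.53, 0.01], np.float64(-0.07))
([0.1, 0.52, 0.02], np.float64(-0.07))
([0.09, 0.52, 0.01], np.float64(-0.07))
([0.1, 0.53, 0.01], np.float64(-0.07))
([0.09, 0.52, 0.02], np.float64(-0.07))
```

Call:
drive_tool(
  rows=[
    {"jaw": -1,"slide": [0.12,0.52,0],"yaw": -0.07},
    {"jaw": -1,"slide": [0.12,0.52,0],"yaw": -0.07},
    {"jaw": -1,"slide": [0.11,0.52,0],"yaw": -0.07},
    {"jaw": -1,"slide": [0.11,0.52,0],"yaw": -0.07},
    {"jaw": -1,"slide": [0.11,0.52,0],"yaw": -0.07},
  ],
)

```text
clock: 9.8
position: [0.4837, -0.0554, 0.0722]
eef_rot: [3.142, 0.003, 3.038]
ft_force: [0.1, -0.1, -1.7]
gripper_width: 0.104
```

Call:
drive_tool(
  rows=[
    {"jaw": -1,"slide": [0.1,0.52,0],"yaw": -0.07},
    {"jaw": -1,"slide": [0.1,0.52,0],"yaw": -0.07},
    {"jaw": -1,"slide": [0.1,0.52,0],"yaw": -0.07},
    {"jaw": -1,"slide": [0.09,0.52,0],"yaw": -0.07},
    {"jaw": -1,"slide": [0.09,0.52,0],"yaw": -0.07},
  ],
)

```text
clock: 10.3
position: [0.4717, 0.0766, 0.0722]
eef_rot: [3.141, 0.003, 3.066]
ft_force: [1.2, -0.5, -1.1]
gripper_width: 0.109
```

Call:
drive_tool(
  rows=[
    {"jaw": -1,"slide": [0,0,0],"yaw": 0},
    {"jaw": -1,"slide": [0,0,0],"yaw": 0},
  ],
)

```text
clock: 10.5
position: [0.4716, 0.0758, 0.0718]
eef_rot: [3.142, 0.002, 3.068]
ft_force: [-0.3, 0.3, -0.4]
gripper_width: 0.104
```

Run:
```python
from h import *
s=robot.sense();print(s['position'],s['eef_rot'],s['gripper_width'],s['ft_force'],s['ft_torque'])
shot('wrist','w4',s=1.5);shot('top','t4',(130,110,230,220),5.4);shot('side','s4',(200,110,290,176),8)
s=robot.sense();print(s['position'],s['eef_rot'])
```

```text
[0.47158538 0.07576926 0.07176463] [3.14158419e+00 1.90089841e-03 3.06751067e+00] 0.10441312932146685 [-0.34997414  0.31240427 -0.35875427] [-0.01023995 -0.00871921  0.00190346]
[0.4712855  0.07470188 0.0712231 ] [-3.14147681e+00  8.01407585e-04  3.06513624e+00]
```

View pics/w4.png

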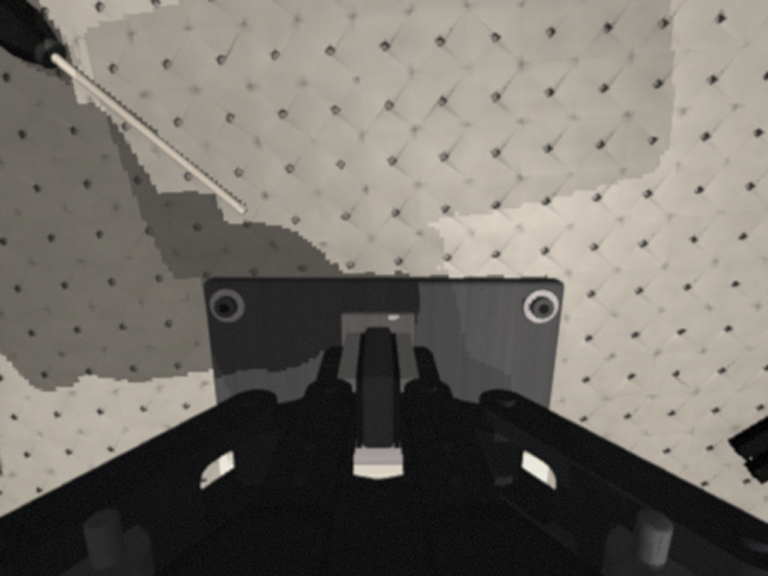

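View pics/s4.png

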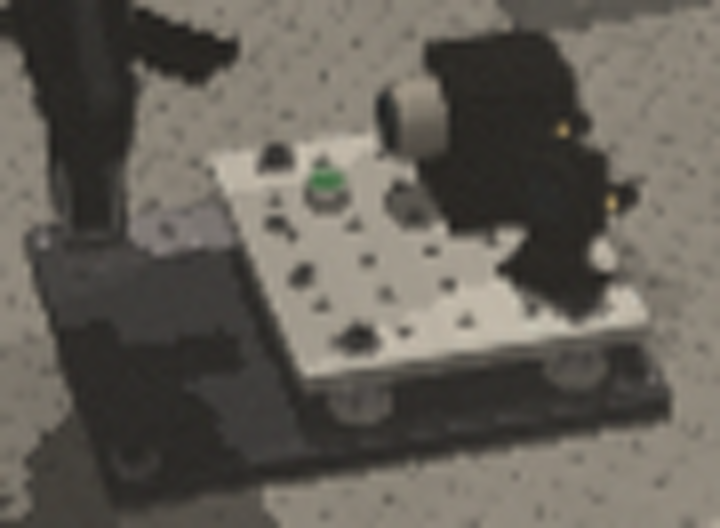

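View pics/t4.png

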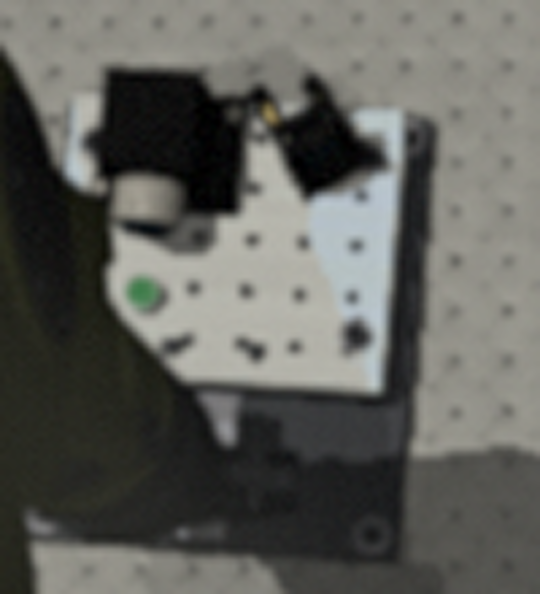

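Run:
```python
from h import *
c=eyes.get_calibration('wrist')
a=back(c,207/1.5,280/1.5,.012);b=back(c,561/1.5,280/1.5,.012);print(a,b,(a+b)/2+.08*np.array([.9974,-.0719,0]),np.arctan2(a[0]-b[0],a[1]-b[1]), np.linalg.norm(a-b))
s=robot.sense();print(s['position'],s['ft_force'])
g=[back(c,u/1.5,v/1.5,s['position'][2]-.0177+.004) for u,v in((342,314),(413,314))];print('tail',g)
```

```text
[ 0.45291341 -0.00751833  0.012     ] [0.46615863 0.16586995 0.012     ] [0.53932802 0.07342381 0.012     ] -3.0653502262105556 0.17389344502551507
[0.4712855  0.07470188 0.0712231 ] [-0.35469882  0.10998942 -0.90020593]
tail [array([0.45975573, 0.06211789, 0.0575231 ]), array([0.46185989, 0.0896724 , 0.0575231 ])]
```

Call:
drive_tool(
  rows=[
    {"jaw": -1,"slide": [0.2,0.05,0],"yaw": 0},
    {"jaw": -1,"slide": [0,0,0.3],"yaw": 0},
    {"jaw": -1,"slide": [0,0,0.3],"yaw": 0},
    {"jaw": -1,"slide": [0,0,0.16],"yaw": 0},
    {"jaw": -1,"slide": [0,0,0],"yaw": 0},
  ],
)

```text
clock: 11.15
position: [0.4596, 0.0782, 0.0318]
eef_rot: [-3.141, -0.003, 3.066]
ft_force: [-0.6, 0.4, -0.6]
gripper_width: 0.104
```

Call:
drive_tool(
  rows=[
    {"jaw": -1,"slide": [0,0,0.02],"yaw": 0},
    {"jaw": -1,"slide": [0,0,0.02],"yaw": 0},
    {"jaw": -1,"slide": [0,0,0],"yaw": 0},
  ],
)

```text
clock: 11.45
position: [0.4615, 0.0787, 0.0312]
eef_rot: [3.141, 0.001, 3.066]
ft_force: [-0.8, 0.2, -1.4]
gripper_width: 0.108
```

Run:
```python
from h import *
s=robot.sense();print(s['position'],s['eef_rot'],s['ft_force'],s['ft_torque'])
shot('side','s5',(200,110,290,176),8)
s=robot.sense();print(s['position'],s['eef_rot'],s['ft_force'])
```

```text
[0.46151102 0.07868087 0.03121169] [3.14143184e+00 7.36650284e-04 3.06613758e+00] [-0.785975    0.18731423 -1.41975115] [ 0.0426851   0.02445708 -0.00721374]
[0.46148725 0.07867984 0.03119121] [3.14143041e+00 6.87229682e-04 3.06614073e+00] [-0.97431061 -0.42406684 -0.42471192]
```

View pics/s5.png

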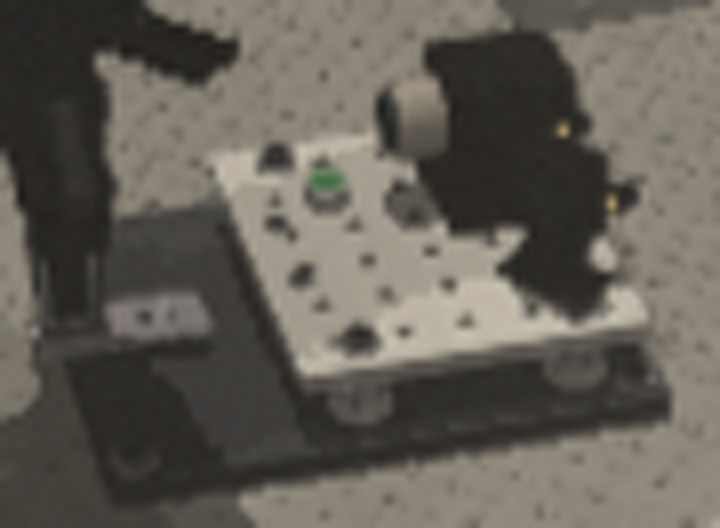

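Call:
drive_tool(
  rows=[
    {"jaw": -1,"slide": [0,0,0.02],"yaw": 0},
    {"jaw": -1,"slide": [0,0,0.02],"yaw": 0},
    {"jaw": -1,"slide": [0,0,0],"yaw": 0},
  ],
)

```text
clock: 11.8
position: [0.4611, 0.0786, 0.0287]
eef_rot: [-3.142, -0.0, 3.066]
ft_force: [0.6, -0.6, -0.3]
gripper_width: 0.108
```

Call:
drive_tool(
  rows=[
    {"jaw": -1,"slide": [0,0,0.02],"yaw": 0},
    {"jaw": -1,"slide": [0,0,0],"yaw": 0},
  ],
)

```text
clock: 12.0
position: [0.461, 0.0786, 0.0277]
eef_rot: [-3.142, -0.0, 3.066]
ft_force: [-0.7, -0.4, -0.3]
gripper_width: 0.104
```

Call:
drive_tool(
  rows=[
    {"jaw": -1,"slide": [0,0,0.01],"yaw": 0},
    {"jaw": -1,"slide": [0,0,0],"yaw": 0},
  ],
)

```text
clock: 12.2
position: [0.4611, 0.0787, 0.0272]
eef_rot: [-3.142, -0.0, 3.066]
ft_force: [-0.2, 0.3, -0.7]
gripper_width: 0.106
```

Call:
drive_tool(
  rows=[
    {"jaw": -1,"slide": [0,0,0.01],"yaw": 0},
    {"jaw": -1,"slide": [0,0,0],"yaw": 0},
  ],
)

```text
clock: 12.4
position: [0.461, 0.0786, 0.0267]
eef_rot: [-3.142, -0.0, 3.066]
ft_force: [0.5, -0.2, -0.4]
gripper_width: 0.107
```

Call:
drive_tool(
  rows=[
    {"jaw": -1,"slide": [0,0,0.01],"yaw": 0},
    {"jaw": -1,"slide": [0,0,0],"yaw": 0},
  ],
)

```text
clock: 12.6
position: [0.4611, 0.0786, 0.0262]
eef_rot: [-3.142, -0.0, 3.066]
ft_force: [-0.6, -0.3, -0.5]
gripper_width: 0.106
```

Call:
drive_tool(
  rows=[
    {"jaw": -1,"slide": [0,0,0.01],"yaw": 0},
    {"jaw": -1,"slide": [0,0,0],"yaw": 0},
  ],
)

```text
clock: 12.8
position: [0.4611, 0.0786, 0.0257]
eef_rot: [-3.142, -0.0, 3.066]
ft_force: [0.8, -0.1, -0.7]
gripper_width: 0.11
```

Call:
drive_tool(
  rows=[
    {"jaw": -1,"slide": [0,0,0.01],"yaw": 0},
    {"jaw": -1,"slide": [0,0,0],"yaw": 0},
  ],
)

```text
clock: 13.0
position: [0.4611, 0.0786, 0.0253]
eef_rot: [-3.142, -0.0, 3.066]
ft_force: [0.7, 0.7, -1.5]
gripper_width: 0.111
```

Run:
```python
from h import *
shot('side','s6',(200,110,290,176),8)
s=robot.sense();print(s['position'],s['eef_rot'],s['ft_force'])
```

```text
[0.46106644 0.07862864 0.02524915] [-3.14154356e+00 -1.30085664e-04  3.06617045e+00] [-0.27857739 -0.10541086  1.50641527]
```

View pics/s6.png

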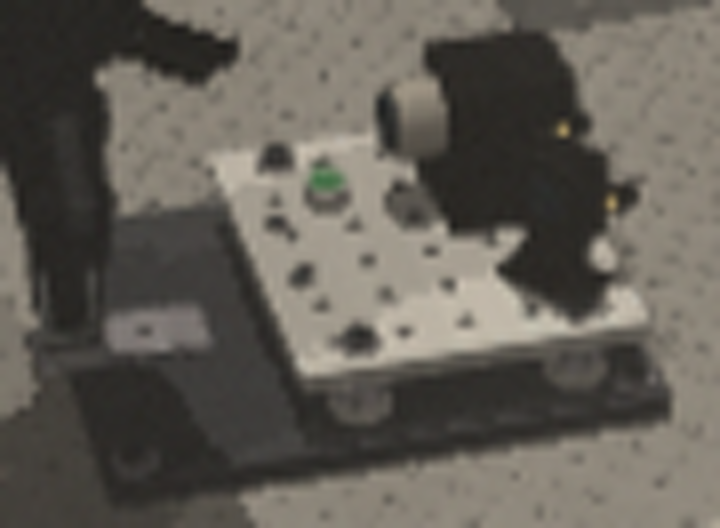

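Call:
drive_tool(
  rows=[
    {"jaw": -1,"slide": [0,0,0.01],"yaw": 0},
    {"jaw": -1,"slide": [0,0,0],"yaw": 0},
  ],
)

```text
clock: 13.25
position: [0.4612, 0.0786, 0.0249]
eef_rot: [3.142, 0.0, 3.066]
ft_force: [-0.1, -0.5, -1.1]
gripper_width: 0.105
```

Call:
drive_tool(
  rows=[
    {"jaw": -1,"slide": [0,0,0.01],"yaw": 0},
    {"jaw": -1,"slide": [0,0,0],"yaw": 0},
  ],
)

```text
clock: 13.45
position: [0.4612, 0.0787, 0.0248]
eef_rot: [3.142, 0.0, 3.066]
ft_force: [-1.7, 0.2, 5.8]
gripper_width: 0.105
```

Call:
drive_tool(
  rows=[
    {"jaw": -1,"slide": [0,0,0.01],"yaw": 0},
    {"jaw": -1,"slide": [0,0,0],"yaw": 0},
  ],
)

```text
clock: 13.65
position: [0.4613, 0.0787, 0.0248]
eef_rot: [3.141, 0.0, 3.066]
ft_force: [-4.5, -0.1, 12.8]
gripper_width: 0.109
```

Run:
```python
from h import *
s=robot.sense();print(s['position'],s['eef_rot'],s['ft_force'],s['ft_torque'],s['tau'])
```

```text
[0.46125149 0.07865713 0.0247968 ] [3.14148847e+00 4.37160861e-04 3.06617665e+00] [-4.50471675 -0.08859102 12.78831099] [-0.17734917  0.87922529  0.03810137] [ 6.18315404e-03 -3.75812709e+01  2.47292536e+01 -1.94207735e+00
  1.00895402e-03  4.55880690e-04]
```

Call:
drive_tool(
  rows=[
    {"jaw": -1,"slide": [0,0,-0.018],"yaw": 0},
    {"jaw": -1,"slide": [-0.1,0,0],"yaw": 0},
    {"jaw": -1,"slide": [-0.1,0,0],"yaw": 0},
    {"jaw": -1,"slide": [-0.1,0,0],"yaw": 0},
    {"jaw": -1,"slide": [-0.08,0,0],"yaw": 0},
  ],
)

```text
clock: 14.15
position: [0.4784, 0.0774, 0.0249]
eef_rot: [3.141, -0.003, 3.066]
ft_force: [-9.2, 2.0, 14.1]
gripper_width: 0.102
```

Call:
drive_tool(
  rows=[
    {"jaw": -1,"slide": [-0.06,0,0],"yaw": 0},
    {"jaw": -1,"slide": [-0.06,0,0],"yaw": 0},
  ],
)

```text
clock: 14.35
position: [0.4837, 0.077, 0.0248]
eef_rot: [3.141, -0.005, 3.067]
ft_force: [-10.8, 1.8, 15.7]
gripper_width: 0.105
```

Call:
drive_tool(
  rows=[
    {"jaw": -1,"slide": [-0.06,0,0],"yaw": 0},
    {"jaw": -1,"slide": [-0.06,0,0],"yaw": 0},
  ],
)

```text
clock: 14.55
position: [0.49, 0.0765, 0.0248]
eef_rot: [3.141, -0.004, 3.067]
ft_force: [-8.4, 1.0, 13.8]
gripper_width: 0.105
```

Call:
drive_tool(
  rows=[
    {"jaw": -1,"slide": [-0.06,0,0],"yaw": 0},
    {"jaw": -1,"slide": [-0.06,0,0],"yaw": 0},
  ],
)

```text
clock: 14.75
position: [0.496, 0.076, 0.0249]
eef_rot: [3.141, -0.004, 3.066]
ft_force: [-9.6, 0.6, 13.1]
gripper_width: 0.105
```

Call:
drive_tool(
  rows=[
    {"jaw": -1,"slide": [0,0,-0.01],"yaw": 0},
    {"jaw": -1,"slide": [0,0,0],"yaw": 0},
  ],
)

```text
clock: 14.95
position: [0.4984, 0.0758, 0.0251]
eef_rot: [-3.142, 0.0, 3.066]
ft_force: [-0.8, 0.3, -0.4]
gripper_width: 0.105
```

Call:
drive_tool(
  rows=[
    {"jaw": -1,"slide": [0,0,-0.01],"yaw": 0},
    {"jaw": -1,"slide": [0,0,0],"yaw": 0},
  ],
)

```text
clock: 15.15
position: [0.4981, 0.0758, 0.0255]
eef_rot: [-3.142, -0.0, 3.066]
ft_force: [1.5, -0.5, -1.1]
gripper_width: 0.106
```

Call:
drive_tool(
  rows=[
    {"jaw": -1,"slide": [0,0,0.008],"yaw": 0},
    {"jaw": -1,"slide": [-0.04,0,0],"yaw": 0},
    {"jaw": -1,"slide": [-0.04,0,0],"yaw": 0},
    {"jaw": -1,"slide": [0,0,0],"yaw": 0},
  ],
)

```text
clock: 15.55
position: [0.5025, 0.0755, 0.0253]
eef_rot: [3.142, 0.0, 3.066]
ft_force: [-0.2, 0.3, -1.5]
gripper_width: 0.109
```

Call:
drive_tool(
  rows=[
    {"jaw": -1,"slide": [-0.04,0,0],"yaw": 0},
    {"jaw": -1,"slide": [-0.04,0,0],"yaw": 0},
    {"jaw": -1,"slide": [0,0,0],"yaw": 0},
  ],
)

```text
clock: 15.85
position: [0.5064, 0.0752, 0.0253]
eef_rot: [3.142, 0.0, 3.066]
ft_force: [-0.5, 0.2, -0.9]
gripper_width: 0.111
```

Call:
drive_tool(
  rows=[
    {"jaw": -1,"slide": [-0.04,0,0],"yaw": 0},
    {"jaw": -1,"slide": [-0.04,0,0],"yaw": 0},
    {"jaw": -1,"slide": [0,0,0],"yaw": 0},
  ],
)

```text
clock: 16.15
position: [0.5103, 0.0749, 0.0253]
eef_rot: [3.142, 0.0, 3.066]
ft_force: [-0.2, 0.3, -1.1]
gripper_width: 0.107
```

Call:
drive_tool(
  rows=[
    {"jaw": -1,"slide": [-0.04,0,0],"yaw": 0},
    {"jaw": -1,"slide": [-0.04,0,0],"yaw": 0},
    {"jaw": -1,"slide": [0,0,0],"yaw": 0},
  ],
)

```text
clock: 16.45
position: [0.5143, 0.0746, 0.0253]
eef_rot: [3.142, 0.0, 3.066]
ft_force: [1.1, -0.2, -1.0]
gripper_width: 0.109
```

Call:
drive_tool(
  rows=[
    {"jaw": -1,"slide": [-0.04,0,0],"yaw": 0},
    {"jaw": -1,"slide": [-0.04,0,0],"yaw": 0},
    {"jaw": -1,"slide": [0,0,0],"yaw": 0},
  ],
)

```text
clock: 16.75
position: [0.5183, 0.0743, 0.0253]
eef_rot: [3.142, 0.0, 3.066]
ft_force: [0.6, -0.4, -2.1]
gripper_width: 0.104
```

Call:
drive_tool(
  rows=[
    {"jaw": -1,"slide": [0,0,-0.02],"yaw": 0},
    {"jaw": -1,"slide": [0,0,0],"yaw": 0},
  ],
)

```text
clock: 16.95
position: [0.5182, 0.0743, 0.0263]
eef_rot: [-3.142, 0.0, 3.066]
ft_force: [1.6, 0.7, -4.7]
gripper_width: 0.107
```

Run:
```python
from h import *
s=robot.sense();print(s['position'],s['eef_rot'],s['ft_force'])
shot('side','s7',(200,110,290,176),8)
```

```text
[0.5182386  0.07431968 0.02625453] [-3.14152277e+00  4.55608554e-04  3.06618804e+00] [ 1.64716655  0.69187379 -4.66143595]
```

View pics/s7.png

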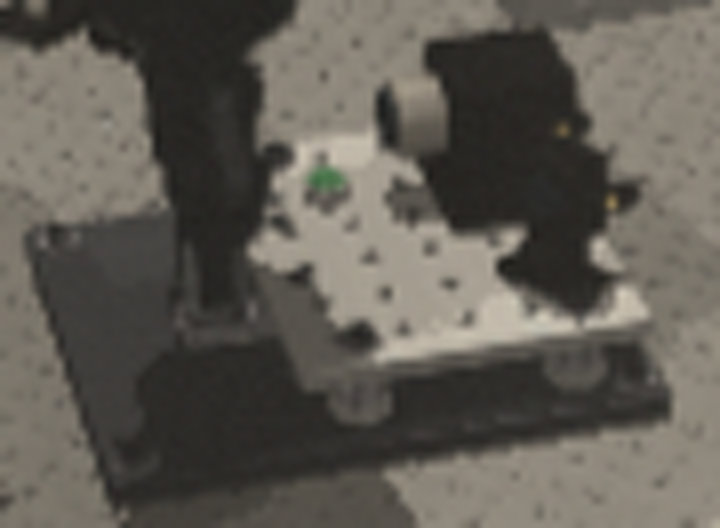

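```bash
cat > avg.py <<'E'
from h import *
F=[];P=[]
for i in range(6):
    eyes.read_camera('side'); s=robot.sense();F.append(s['ft_force']);P.append(s['position'])
print(np.mean(P,0).round(5),np.mean(F,0).round(2),np.std(F,0).round(2),s['clock'])
E
python3 avg.py
```

```text
[0.51819 0.07431 0.02626] [ 2.92 -0.32 -5.15] [0.51 0.27 0.38] 17.3
```

Call:
drive_tool(
  rows=[
    {"jaw": -1,"slide": [0,0,-0.01],"yaw": 0},
    {"jaw": -1,"slide": [0,0,0],"yaw": 0},
  ],
)

```text
clock: 17.5
position: [0.5182, 0.0743, 0.0268]
eef_rot: [-3.142, 0.0, 3.066]
ft_force: [4.3, -0.3, -7.0]
gripper_width: 0.107
```

```bash
python3 avg.py
```

```text
[0.51817 0.07433 0.02679] [ 3.93 -0.28 -6.8 ] [0.52 0.67 0.44] 17.8
```

Call:
drive_tool(
  rows=[
    {"jaw": -1,"slide": [0,0,0.03],"yaw": 0},
    {"jaw": -1,"slide": [0,0,0],"yaw": 0},
  ],
)

```text
clock: 18.0
position: [0.5172, 0.0744, 0.0252]
eef_rot: [3.142, -0.001, 3.066]
ft_force: [-0.5, 0.3, -0.2]
gripper_width: 0.11
```

```bash
python3 avg.py
```

```text
[0.51739 0.07437 0.02533] [-0.07  0.19 -1.27] [0.28 0.4  0.41] 18.3
```

The thin leaf slides in freely, with Fx about 0. Lifting it 0.4 to 0.5 mm off the base is what first touches the pad, so the gap is about 4.4 mm. It does not bind, so I'll return it and try mid next.

Call:
drive_tool(
  rows=[
    {"jaw": -1,"slide": [0.2,0,0],"yaw": 0},
    {"jaw": -1,"slide": [0.4,0,0],"yaw": 0},
    {"jaw": -1,"slide": [0.4,0,0],"yaw": 0},
    {"jaw": -1,"slide": [0.3,0,0],"yaw": 0},
    {"jaw": -1,"slide": [0,0,-0.4],"yaw": 0},
  ],
)

```text
clock: 18.8
position: [0.4474, 0.0788, 0.0432]
eef_rot: [-3.14, -0.007, 3.067]
ft_force: [-1.0, -0.7, -0.2]
gripper_width: 0.109
```

Call:
drive_tool(
  rows=[
    {"jaw": -1,"slide": [0,0,-0.5],"yaw": 0},
    {"jaw": -1,"slide": [0,0,0],"yaw": 0},
  ],
)

```text
clock: 19.0
position: [0.4547, 0.0797, 0.073]
eef_rot: [3.14, 0.005, 3.066]
ft_force: [0.6, -0.8, -1.7]
gripper_width: 0.105
```

Run:
```python
from h import *
s=robot.sense();print(s['position'],s['eef_rot'],s['ft_force'])
plan([[.4955,-.188,.07]],np.pi-.13,10)
```

```text
[0.45474163 0.07972204 0.07304032] [3.14031694 0.0046168  3.06639504] [ 0.60216078 -0.84400609 -1.73100854]
([-0.12, -0.53, 0.01], np.float64(0.07))
([-0.13, -0.52, 0.0], np.float64(0.07))
([-0.12, -0.53, 0.01], np.float64(0.07))
([-0.13, -0.53, 0.0], np.float64(0.07))
([-0.14, -0.52, 0.01], np.float64(0.07))
([-0.13, -0.53, 0.01], np.float64(0.07))
([-0.14, -0.52, 0.0], np.float64(0.07))
([-0.14, -0.52, 0.01], np.float64(0.07))
([-0.15, -0.52, 0.0], np.float64(0.07))
([-0.15, -0.53, 0.01], np.float64(0.07))
```

Call:
drive_tool(
  rows=[
    {"jaw": -1,"slide": [-0.12,-0.53,0],"yaw": 0.07},
    {"jaw": -1,"slide": [-0.13,-0.53,0],"yaw": 0.07},
    {"jaw": -1,"slide": [-0.13,-0.53,0],"yaw": 0.07},
    {"jaw": -1,"slide": [-0.13,-0.53,0],"yaw": 0.07},
    {"jaw": -1,"slide": [-0.14,-0.53,0],"yaw": 0.07},
  ],
)

```text
clock: 19.5
position: [0.4733, -0.0564, 0.0697]
eef_rot: [3.141, -0.001, 3.038]
ft_force: [0.2, 0.5, -0.6]
gripper_width: 0.109
```

Call:
drive_tool(
  rows=[
    {"jaw": -1,"slide": [-0.14,-0.53,0],"yaw": 0.07},
    {"jaw": -1,"slide": [-0.14,-0.53,0],"yaw": 0.07},
    {"jaw": -1,"slide": [-0.14,-0.53,0],"yaw": 0.07},
    {"jaw": -1,"slide": [-0.15,-0.53,0],"yaw": 0.07},
    {"jaw": -1,"slide": [-0.15,-0.53,0],"yaw": 0.07},
  ],
)

```text
clock: 20.0
position: [0.494, -0.1921, 0.0696]
eef_rot: [3.141, -0.001, 3.01]
ft_force: [0.5, 1.1, -0.1]
gripper_width: 0.109
```

Call:
drive_tool(
  rows=[
    {"jaw": -1,"slide": [0,0,0],"yaw": 0},
    {"jaw": -1,"slide": [0,0,0],"yaw": 0},
    {"jaw": -1,"slide": [0,0,0],"yaw": 0},
  ],
)

```text
clock: 20.3
position: [0.4938, -0.1903, 0.0697]
eef_rot: [3.141, -0.001, 3.011]
ft_force: [0.8, -0.5, -1.3]
gripper_width: 0.102
```

Call:
drive_tool(
  rows=[
    {"jaw": -1,"slide": [-0.03,0.03,0.4],"yaw": 0},
    {"jaw": -1,"slide": [0,0,0.4],"yaw": 0},
    {"jaw": -1,"slide": [0,0,0.18],"yaw": 0},
    {"jaw": -1,"slide": [0,0,0],"yaw": 0},
    {"jaw": -1,"slide": [0,0,0.02],"yaw": 0},
  ],
)

```text
clock: 20.8
position: [0.4966, -0.1897, 0.0207]
eef_rot: [-3.142, 0.0, 3.011]
ft_force: [0.2, 0.0, 0.4]
gripper_width: 0.105
```

Call:
drive_tool(
  rows=[
    {"jaw": -1,"slide": [0,0,0],"yaw": 0},
    {"jaw": -1,"slide": [0,0,0.02],"yaw": 0},
    {"jaw": -1,"slide": [0,0,0],"yaw": 0},
  ],
)

```text
clock: 21.1
position: [0.4967, -0.1902, 0.0198]
eef_rot: [-3.141, 0.001, 3.01]
ft_force: [-0.1, 0.3, 0.3]
gripper_width: 0.108
```

Call:
drive_tool(
  rows=[
    {"jaw": -1,"slide": [0,0,0.02],"yaw": 0},
    {"jaw": -1,"slide": [0,0,0],"yaw": 0},
  ],
)

```text
clock: 21.3
position: [0.4963, -0.1901, 0.0183]
eef_rot: [3.142, 0.0, 3.01]
ft_force: [-0.8, -0.2, -0.6]
gripper_width: 0.108
```

Call:
drive_tool(
  rows=[
    {"jaw": -1,"slide": [0,0,0.02],"yaw": 0},
    {"jaw": -1,"slide": [0,0,0],"yaw": 0},
  ],
)

```text
clock: 21.5
position: [0.4965, -0.1901, 0.0179]
eef_rot: [-3.141, 0.0, 3.01]
ft_force: [-1.7, 1.2, 5.5]
gripper_width: 0.106
```

Call:
drive_tool(
  rows=[
    {"jaw": -0.4,"slide": [0,0,0],"yaw": 0},
    {"jaw": -0.4,"slide": [0,0,0],"yaw": 0},
    {"jaw": -0.4,"slide": [0,0,-0.3],"yaw": 0},
    {"jaw": -0.4,"slide": [0,0,-0.5],"yaw": 0},
    {"jaw": -0.4,"slide": [0,0,-0.4],"yaw": 0},
  ],
)

```text
clock: 22.0
position: [0.4963, -0.19, 0.078]
eef_rot: [3.142, -0.0, 3.01]
ft_force: [0.0, 0.6, -0.0]
gripper_width: 0.298
```

Run:
```python
from h import *
s=robot.sense();print(s['position'],s['eef_rot'],s['ft_force'],s['gripper_width'])
plan([[.4689,-.3258,.077]],np.pi-.14,5)
```

```text
[ 0.49627222 -0.19002981  0.07796767] [ 3.14151858e+00 -3.14810427e-04  3.01012381e+00] [ 0.02323603  0.6480995  -0.0400063 ] 0.29792253691813775
([0.04, -0.55, 0.0], np.float64(0.02))
([0.03, -0.56, 0.01], np.float64(0.02))
([0.04, -0.55, 0.0], np.float64(0.02))
([0.03, -0.55, 0.01], np.float64(0.02))
([0.04, -0.55, -0.0], np.float64(0.02))
```

Call:
drive_tool(
  rows=[
    {"jaw": -0.4,"slide": [0.04,-0.55,0],"yaw": 0.02},
    {"jaw": -0.4,"slide": [0.04,-0.55,0],"yaw": 0.02},
    {"jaw": -0.4,"slide": [0.03,-0.55,0],"yaw": 0.02},
    {"jaw": -0.4,"slide": [0.03,-0.55,0],"yaw": 0.02},
    {"jaw": -0.4,"slide": [0.04,-0.55,0],"yaw": 0.02},
  ],
)

```text
clock: 22.5
position: [0.4687, -0.3261, 0.0772]
eef_rot: [3.142, 0.0, 3.002]
ft_force: [0.4, -0.1, 0.3]
gripper_width: 0.299
```

Call:
drive_tool(
  rows=[
    {"jaw": -0.4,"slide": [0,0,0],"yaw": 0},
    {"jaw": -0.4,"slide": [0,0,0],"yaw": 0},
  ],
)

```text
clock: 22.7
position: [0.4687, -0.3253, 0.077]
eef_rot: [3.141, -0.0, 3.001]
ft_force: [-0.2, 0.3, 0.4]
gripper_width: 0.302
```

Run:
```python
from h import *
shot('wrist','w8',s=1.5)
s=robot.sense();print(s['position'],s['eef_rot'],s['joint_pos'])
c=eyes.get_calibration('wrist');print([ (np.array(proj(c,[.4689,-.3258,z]))*1.5).round(1) for z in(.011,.051)])
```

```text
[ 0.46879846 -0.32458897  0.07700379] [ 3.14084463e+00 -4.72916885e-04  3.00198846e+00] [-6.05861224e-01  3.66208625e-01 -3.43501983e-01  8.61844426e-01
  4.55578595e-04 -4.66257032e-01]
[array([374.3, 300. ]), array([373.7, 328.6])]
```

View pics/w8.png

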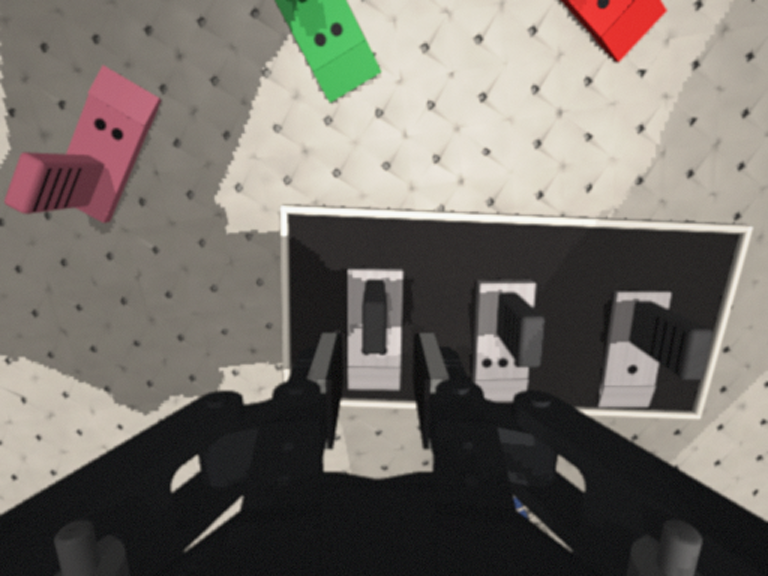

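The thin leaf lies flat back on the tray at (630,350). The mid leaf at (375,330) is centred between the fingers. It had two marks in the earlier crop, and the middle leaf had three. Descending now.

Call:
drive_tool(
  rows=[
    {"jaw": -0.4,"slide": [0,0,0.4],"yaw": 0},
    {"jaw": -0.4,"slide": [0,0,0.4],"yaw": 0},
    {"jaw": -0.4,"slide": [0,0,0.3],"yaw": 0},
    {"jaw": -0.4,"slide": [0,0,0],"yaw": 0},
  ],
)

```text
clock: 23.15
position: [0.4675, -0.3227, 0.0202]
eef_rot: [3.139, -0.004, 3.004]
ft_force: [-0.5, 0.6, 0.5]
gripper_width: 0.301
```

Call:
drive_tool(
  rows=[
    {"jaw": -1,"slide": [0,0,0],"yaw": 0},
    {"jaw": -1,"slide": [0,0,0],"yaw": 0},
    {"jaw": -1,"slide": [0,0,0],"yaw": 0},
    {"jaw": -1,"slide": [0,0,0],"yaw": 0},
    {"jaw": -1,"slide": [0,0,0],"yaw": 0},
  ],
)

```text
clock: 23.65
position: [0.4692, -0.3253, 0.0227]
eef_rot: [-3.141, 0.001, 3.002]
ft_force: [0.3, 0.7, -1.4]
gripper_width: 0.104
```

Call:
drive_tool(
  rows=[
    {"jaw": -1,"slide": [0,0,-0.2],"yaw": 0},
    {"jaw": -1,"slide": [0,0,-0.4],"yaw": 0},
    {"jaw": -1,"slide": [0,0,-0.4],"yaw": 0},
    {"jaw": -1,"slide": [0,0,0],"yaw": 0},
    {"jaw": -1,"slide": [0,0,0],"yaw": 0},
  ],
)

```text
clock: 24.15
position: [0.4694, -0.3255, 0.0729]
eef_rot: [-3.141, 0.001, 3.002]
ft_force: [-0.8, -0.5, -0.4]
gripper_width: 0.106
```

Run:
```python
from h import *
s=robot.sense();print(s['position'],s['eef_rot'],s['ft_force'],s['gripper_width'])
plan([[.459,.078,.074]],np.pi-.0735,15)
```

```text
[ 0.46941123 -0.32545122  0.07288132] [-3.14092716e+00  1.34987542e-03  3.00206542e+00] [-0.75440749 -0.45281921 -0.36425583] 0.10554480404020875
([0.09, 0.53, -0.0], np.float64(-0.06))
([0.08, 0.53, -0.0], np.float64(-0.06))
([0.09, 0.53, -0.0], np.float64(-0.06))
([0.08, 0.54, -0.01], np.float64(-0.06))
([0.08, 0.53, 0.0], np.float64(-0.06))
([0.07, 0.53, 0.0], np.float64(-0.06))
([0.08, 0.53, -0.0], np.float64(-0.06))
([0.07, 0.54, -0.0], np.float64(-0.06))
([0.07, 0.53, -0.0], np.float64(-0.06))
([0.06, 0.54, -0.0], np.float64(-0.06))
([0.06, 0.53, -0.01], np.float64(-0.06))
([0.06, 0.53, 0.0], np.float64(-0.06))
([0.06, 0.54, 0.0], np.float64(-0.06))
([0.06, 0.53, -0.0], np.float64(-0.06))
([0.05, 0.54, -0.0], np.float64(-0.06))
```

Call:
drive_tool(
  rows=[
    {"jaw": -1,"slide": [0,0,-0.4],"yaw": 0},
    {"jaw": -1,"slide": [0.09,0.53,0],"yaw": -0.06},
    {"jaw": -1,"slide": [0.08,0.53,0],"yaw": -0.06},
    {"jaw": -1,"slide": [0.09,0.53,0],"yaw": -0.06},
    {"jaw": -1,"slide": [0.08,0.54,0],"yaw": -0.06},
  ],
)

```text
clock: 24.65
position: [0.4651, -0.216, 0.0911]
eef_rot: [3.141, -0.002, 3.021]
ft_force: [1.1, -0.3, -1.1]
gripper_width: 0.104
```

Call:
drive_tool(
  rows=[
    {"jaw": -1,"slide": [0.08,0.53,0],"yaw": -0.06},
    {"jaw": -1,"slide": [0.07,0.53,0],"yaw": -0.06},
    {"jaw": -1,"slide": [0.08,0.53,0],"yaw": -0.06},
    {"jaw": -1,"slide": [0.07,0.54,0],"yaw": -0.06},
    {"jaw": -1,"slide": [0.07,0.53,0],"yaw": -0.06},
  ],
)

```text
clock: 25.15
position: [0.4614, -0.0818, 0.0913]
eef_rot: [3.141, -0.002, 3.045]
ft_force: [-0.0, 0.1, -1.4]
gripper_width: 0.107
```

Call:
drive_tool(
  rows=[
    {"jaw": -1,"slide": [0.06,0.54,0],"yaw": -0.06},
    {"jaw": -1,"slide": [0.06,0.53,0],"yaw": -0.06},
    {"jaw": -1,"slide": [0.06,0.53,0],"yaw": -0.06},
    {"jaw": -1,"slide": [0.06,0.54,0],"yaw": -0.06},
    {"jaw": -1,"slide": [0.06,0.53,0],"yaw": -0.06},
  ],
)

```text
clock: 25.65
position: [0.4581, 0.0523, 0.0913]
eef_rot: [-3.141, -0.002, 3.07]
ft_force: [0.6, -0.2, -1.2]
gripper_width: 0.106
```

Call:
drive_tool(
  rows=[
    {"jaw": -1,"slide": [0.06,0.53,0],"yaw": -0.06},
    {"jaw": -1,"slide": [0,0,0.3],"yaw": 0},
    {"jaw": -1,"slide": [0,0,0.3],"yaw": 0},
    {"jaw": -1,"slide": [0,0,0],"yaw": 0},
    {"jaw": -1,"slide": [0,0,0],"yaw": 0},
  ],
)

```text
clock: 26.15
position: [0.4571, 0.0777, 0.0617]
eef_rot: [-3.141, -0.002, 3.074]
ft_force: [0.4, 0.2, 0.1]
gripper_width: 0.104
```

Run:
```python
from h import *
s=robot.sense();print(s['position'],s['eef_rot'],s['ft_force'],s['gripper_width'])
shot('side','s9',(200,110,290,176),8)
```

```text
[0.45706125 0.07769307 0.06167911] [-3.14109502e+00 -2.04005791e-03  3.07409297e+00] [0.35095888 0.24208061 0.08498675] 0.10368486486293343
```

View pics/s9.png

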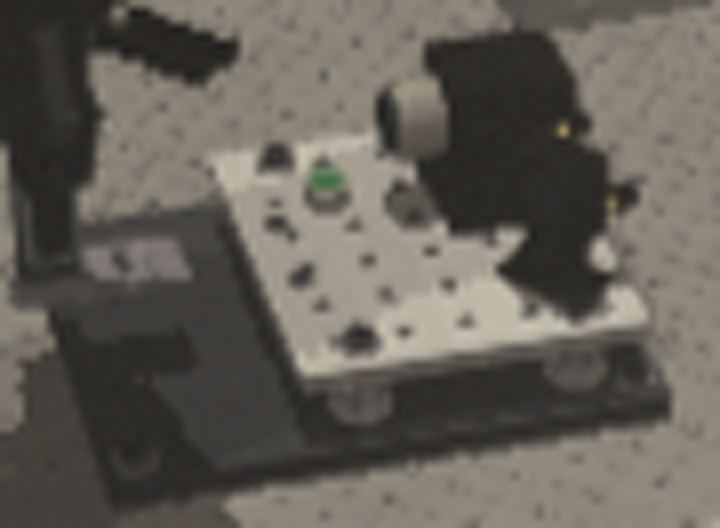

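Call:
drive_tool(
  rows=[
    {"jaw": -1,"slide": [0,0,0.3],"yaw": 0},
    {"jaw": -1,"slide": [0,0,0.28],"yaw": 0},
    {"jaw": -1,"slide": [0,0,0],"yaw": 0},
    {"jaw": -1,"slide": [0,0,0.02],"yaw": 0},
    {"jaw": -1,"slide": [0,0,0],"yaw": 0},
  ],
)

```text
clock: 26.7
position: [0.4587, 0.0779, 0.0331]
eef_rot: [3.141, 0.001, 3.074]
ft_force: [0.4, -0.7, -0.6]
gripper_width: 0.108
```

Call:
drive_tool(
  rows=[
    {"jaw": -1,"slide": [0,0,0.02],"yaw": 0},
    {"jaw": -1,"slide": [0,0,0],"yaw": 0},
  ],
)

```text
clock: 26.9
position: [0.4584, 0.0779, 0.0318]
eef_rot: [3.141, 0.001, 3.074]
ft_force: [-0.8, -0.9, -0.8]
gripper_width: 0.105
```

Call:
drive_tool(
  rows=[
    {"jaw": -1,"slide": [0,0,0.02],"yaw": 0},
    {"jaw": -1,"slide": [0,0,0],"yaw": 0},
  ],
)

```text
clock: 27.1
position: [0.458, 0.0779, 0.0303]
eef_rot: [3.142, 0.0, 3.074]
ft_force: [-1.1, -0.2, -0.9]
gripper_width: 0.111
```

Call:
drive_tool(
  rows=[
    {"jaw": -1,"slide": [0,0,0.02],"yaw": 0},
    {"jaw": -1,"slide": [0,0,0],"yaw": 0},
  ],
)

```text
clock: 27.3
position: [0.4581, 0.0779, 0.0293]
eef_rot: [3.142, 0.0, 3.074]
ft_force: [-0.9, -0.1, -0.2]
gripper_width: 0.108
```

Call:
drive_tool(
  rows=[
    {"jaw": -1,"slide": [0,0,0.02],"yaw": 0},
    {"jaw": -1,"slide": [0,0,0],"yaw": 0},
  ],
)

```text
clock: 27.5
position: [0.4581, 0.0779, 0.0293]
eef_rot: [3.142, 0.0, 3.074]
ft_force: [-3.0, -1.3, 12.3]
gripper_width: 0.109
```

Call:
drive_tool(
  rows=[
    {"jaw": -1,"slide": [0,0,0.014],"yaw": 0},
    {"jaw": -1,"slide": [0,0,0],"yaw": 0},
  ],
)

```text
clock: 27.7
position: [0.4581, 0.0779, 0.0292]
eef_rot: [3.141, 0.0, 3.074]
ft_force: [-6.7, -1.5, 22.3]
gripper_width: 0.11
```

Call:
drive_tool(
  rows=[
    {"jaw": -1,"slide": [0,0,-0.032],"yaw": 0},
    {"jaw": -1,"slide": [0,0,0],"yaw": 0},
  ],
)

```text
clock: 27.9
position: [0.4582, 0.0779, 0.0294]
eef_rot: [3.141, 0.001, 3.074]
ft_force: [-0.4, -0.1, -0.6]
gripper_width: 0.104
```

Call:
drive_tool(
  rows=[
    {"jaw": -1,"slide": [-0.1,0,0],"yaw": 0},
    {"jaw": -1,"slide": [-0.1,0,0],"yaw": 0},
    {"jaw": -1,"slide": [-0.1,0,0],"yaw": 0},
    {"jaw": -1,"slide": [0,0,0],"yaw": 0},
  ],
)

```text
clock: 28.3
position: [0.4727, 0.077, 0.0293]
eef_rot: [3.141, -0.001, 3.074]
ft_force: [-2.3, -0.2, 8.5]
gripper_width: 0.103
```

Call:
drive_tool(
  rows=[
    {"jaw": -1,"slide": [0,0,-0.008],"yaw": 0},
    {"jaw": -1,"slide": [-0.06,0,0],"yaw": 0},
    {"jaw": -1,"slide": [-0.06,0,0],"yaw": 0},
    {"jaw": -1,"slide": [0,0,0],"yaw": 0},
  ],
)

```text
clock: 28.7
position: [0.4799, 0.0765, 0.0295]
eef_rot: [3.142, 0.001, 3.074]
ft_force: [0.3, 0.4, -1.1]
gripper_width: 0.106
```

Call:
drive_tool(
  rows=[
    {"jaw": -1,"slide": [-0.06,0,0],"yaw": 0},
    {"jaw": -1,"slide": [-0.06,0,0],"yaw": 0},
    {"jaw": -1,"slide": [0,0,0],"yaw": 0},
  ],
)

```text
clock: 29.0
position: [0.4856, 0.0761, 0.0296]
eef_rot: [3.142, 0.001, 3.074]
ft_force: [-0.3, -1.2, -0.1]
gripper_width: 0.104
```

Call:
drive_tool(
  rows=[
    {"jaw": -1,"slide": [-0.04,0,0],"yaw": 0},
    {"jaw": -1,"slide": [0,0,0],"yaw": 0},
  ],
)

```text
clock: 29.2
position: [0.4872, 0.076, 0.0296]
eef_rot: [3.142, 0.0, 3.074]
ft_force: [0.7, -0.6, -1.1]
gripper_width: 0.107
```

Call:
drive_tool(
  rows=[
    {"jaw": -1,"slide": [-0.04,0,0],"yaw": 0},
    {"jaw": -1,"slide": [0,0,0],"yaw": 0},
  ],
)

```text
clock: 29.4
position: [0.4892, 0.0758, 0.0297]
eef_rot: [3.142, 0.0, 3.074]
ft_force: [0.7, 0.4, -0.8]
gripper_width: 0.107
```

Call:
drive_tool(
  rows=[
    {"jaw": -1,"slide": [-0.05,0,0.004],"yaw": 0},
    {"jaw": -1,"slide": [0,0,0],"yaw": 0},
  ],
)

```text
clock: 29.6
position: [0.4919, 0.0757, 0.0295]
eef_rot: [3.142, 0.0, 3.074]
ft_force: [0.3, -0.7, 0.0]
gripper_width: 0.109
```

Call:
drive_tool(
  rows=[
    {"jaw": -1,"slide": [-0.05,0,0],"yaw": 0},
    {"jaw": -1,"slide": [0,0,0],"yaw": 0},
  ],
)

```text
clock: 29.8
position: [0.4944, 0.0755, 0.0295]
eef_rot: [3.142, 0.0, 3.074]
ft_force: [0.8, -0.8, -0.2]
gripper_width: 0.103
```

Call:
drive_tool(
  rows=[
    {"jaw": -1,"slide": [-0.05,0,0],"yaw": 0},
    {"jaw": -1,"slide": [0,0,0],"yaw": 0},
  ],
)

```text
clock: 30.0
position: [0.4965, 0.0753, 0.0293]
eef_rot: [-3.142, -0.0, 3.074]
ft_force: [-0.5, -0.1, -1.1]
gripper_width: 0.108
```

Call:
drive_tool(
  rows=[
    {"jaw": -1,"slide": [-0.05,0,0],"yaw": 0},
    {"jaw": -1,"slide": [0,0,0],"yaw": 0},
  ],
)

```text
clock: 30.2
position: [0.4975, 0.0752, 0.0293]
eef_rot: [3.141, -0.003, 3.074]
ft_force: [-4.5, 0.7, 4.4]
gripper_width: 0.107
```

The mid leaf is binding, with Fx at -4.5. Continuing gently.

Call:
drive_tool(
  rows=[
    {"jaw": -1,"slide": [-0.04,0,-0.004],"yaw": 0},
    {"jaw": -1,"slide": [0,0,0],"yaw": 0},
  ],
)

```text
clock: 30.4
position: [0.4988, 0.0751, 0.0294]
eef_rot: [3.141, -0.004, 3.074]
ft_force: [-6.4, 0.2, 5.6]
gripper_width: 0.109
```

Call:
drive_tool(
  rows=[
    {"jaw": -1,"slide": [-0.04,0,0],"yaw": 0},
    {"jaw": -1,"slide": [0,0,0],"yaw": 0},
  ],
)

```text
clock: 30.6
position: [0.4993, 0.075, 0.0294]
eef_rot: [3.141, -0.006, 3.075]
ft_force: [-11.6, 0.7, 12.0]
gripper_width: 0.108
```

Call:
drive_tool(
  rows=[
    {"jaw": -1,"slide": [-0.04,0,0],"yaw": 0},
    {"jaw": -1,"slide": [0,0,0],"yaw": 0},
  ],
)

```text
clock: 30.8
position: [0.5001, 0.075, 0.0294]
eef_rot: [3.141, -0.008, 3.075]
ft_force: [-15.3, 1.8, 15.9]
gripper_width: 0.106
```

Call:
drive_tool(
  rows=[
    {"jaw": -1,"slide": [0,0,-0.016],"yaw": 0},
    {"jaw": -1,"slide": [0,0,0],"yaw": 0},
  ],
)

```text
clock: 31.0
position: [0.5014, 0.0748, 0.0296]
eef_rot: [-3.142, -0.006, 3.075]
ft_force: [-8.0, 0.0, 3.3]
gripper_width: 0.103
```

Call:
drive_tool(
  rows=[
    {"jaw": -1,"slide": [-0.03,0,-0.008],"yaw": 0},
    {"jaw": -1,"slide": [0,0,0],"yaw": 0},
  ],
)

```text
clock: 31.2
position: [0.5022, 0.0747, 0.0297]
eef_rot: [-3.141, -0.007, 3.075]
ft_force: [-7.8, 0.4, 3.4]
gripper_width: 0.107
```

Call:
drive_tool(
  rows=[
    {"jaw": -1,"slide": [-0.03,0,-0.006],"yaw": 0},
    {"jaw": -1,"slide": [0,0,0],"yaw": 0},
  ],
)

```text
clock: 31.4
position: [0.5041, 0.0744, 0.0298]
eef_rot: [-3.141, -0.007, 3.074]
ft_force: [-6.0, 0.7, -2.4]
gripper_width: 0.102
```

Call:
drive_tool(
  rows=[
    {"jaw": -1,"slide": [-0.03,0,-0.006],"yaw": 0},
    {"jaw": -1,"slide": [0,0,0],"yaw": 0},
  ],
)

```text
clock: 31.6
position: [0.5065, 0.0742, 0.0299]
eef_rot: [-3.141, -0.005, 3.074]
ft_force: [-3.9, 0.1, -6.6]
gripper_width: 0.106
```

Call:
drive_tool(
  rows=[
    {"jaw": -1,"slide": [-0.04,0,0.006],"yaw": 0},
    {"jaw": -1,"slide": [0,0,0],"yaw": 0},
  ],
)

```text
clock: 31.8
position: [0.51, 0.0741, 0.0301]
eef_rot: [-3.141, -0.003, 3.074]
ft_force: [-4.4, -0.7, -8.7]
gripper_width: 0.11
```

Call:
drive_tool(
  rows=[
    {"jaw": -1,"slide": [-0.04,0,0],"yaw": 0},
    {"jaw": -1,"slide": [0,0,0],"yaw": 0},
  ],
)

```text
clock: 32.0
position: [0.5123, 0.074, 0.0304]
eef_rot: [-3.141, -0.002, 3.074]
ft_force: [-4.2, 0.4, -8.7]
gripper_width: 0.103
```

Call:
drive_tool(
  rows=[
    {"jaw": -1,"slide": [-0.04,0,0],"yaw": 0},
    {"jaw": -1,"slide": [0,0,0],"yaw": 0},
  ],
)

```text
clock: 32.2
position: [0.5144, 0.0739, 0.0305]
eef_rot: [-3.141, -0.002, 3.074]
ft_force: [-4.9, -0.4, -9.8]
gripper_width: 0.102
```

Call:
drive_tool(
  rows=[
    {"jaw": -1,"slide": [-0.02,0,0.012],"yaw": 0},
    {"jaw": -1,"slide": [0,0,0.006],"yaw": 0},
    {"jaw": -1,"slide": [0,0,0],"yaw": 0},
  ],
)

```text
clock: 32.5
position: [0.5161, 0.0739, 0.03]
eef_rot: [-3.141, -0.0, 3.074]
ft_force: [-5.1, 0.4, -8.1]
gripper_width: 0.105
```

Call:
drive_tool(
  rows=[
    {"jaw": -1,"slide": [-0.04,0,0],"yaw": 0},
    {"jaw": -1,"slide": [0,0,0],"yaw": 0},
  ],
)

```text
clock: 32.7
position: [0.5183, 0.0738, 0.0301]
eef_rot: [-3.142, -0.0, 3.074]
ft_force: [-4.1, 1.0, -8.8]
gripper_width: 0.104
```

```bash
python3 avg.py
python3 - <<'E'
from h import *
shot('side','s10',(200,110,290,176),8)
E
```

```text
[0.51832 0.0738  0.03018] [-3.99  0.36 -8.54] [0.47 0.57 0.47] 33.0
```

View pics/s10.png

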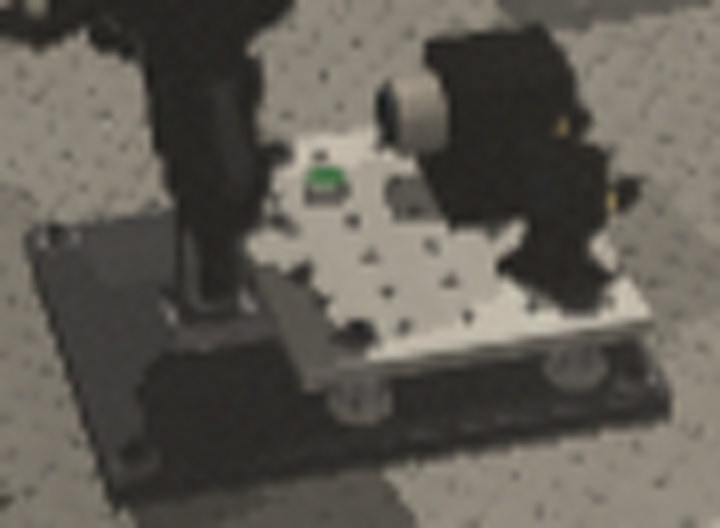

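Call:
drive_tool(
  rows=[
    {"jaw": -1,"slide": [0,0,0.012],"yaw": 0},
    {"jaw": -1,"slide": [0,0,0.008],"yaw": 0},
    {"jaw": -1,"slide": [0,0,0],"yaw": 0},
  ],
)

```text
clock: 33.35
position: [0.5187, 0.0738, 0.0296]
eef_rot: [3.142, 0.001, 3.074]
ft_force: [-5.3, 0.1, -5.9]
gripper_width: 0.103
```

Run:
```python
from h import *
shot('wrist','w10',(100,150,400,320),2.6)
s=robot.sense();print(s['position'],s['eef_rot'],s['ft_force'])
```

```text
[0.51879326 0.07384563 0.02955656] [3.14151616e+00 8.82730072e-04 3.07414341e+00] [-4.65178539 -0.18292079 -5.2936763 ]
```

View pics/w10.png

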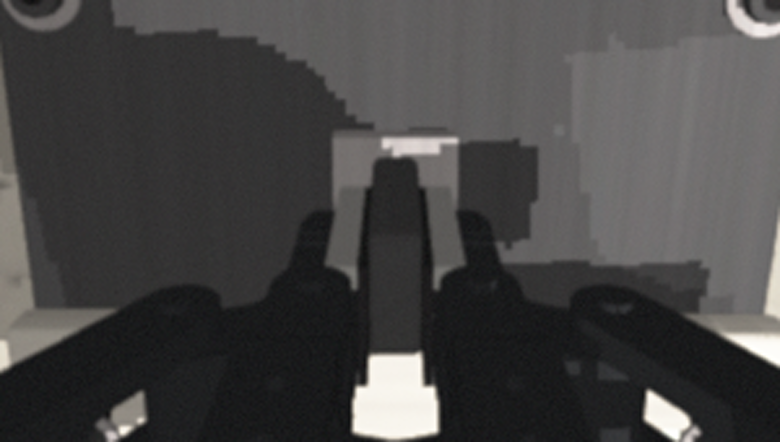

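Run:
```python
from h import *
c=eyes.get_calibration('wrist')
for u in(333,459): print(back(c,100+u/2.6,150+131/2.6,.018))
# mouth frame
M=np.array([.540,.072]);y=-.072
for P in [back(c,100+396/2.6,150+131/2.6,.018)[:2], robot.sense()['position'][:2]]:
    d=P-M; print(d@[np.cos(y),np.sin(y)],d@[-np.sin(y),np.cos(y)])
save(np.load('pics/w10.npy'),'w10b',(100,90,420,330),2.4)
```

```text
[0.50123076 0.06191967 0.018     ]
[0.50308932 0.0895167  0.018     ]
-0.03800939923599795 0.0009865742017546963
-0.02128456780452822 0.00031527895504390344
```

View pics/w10b.png

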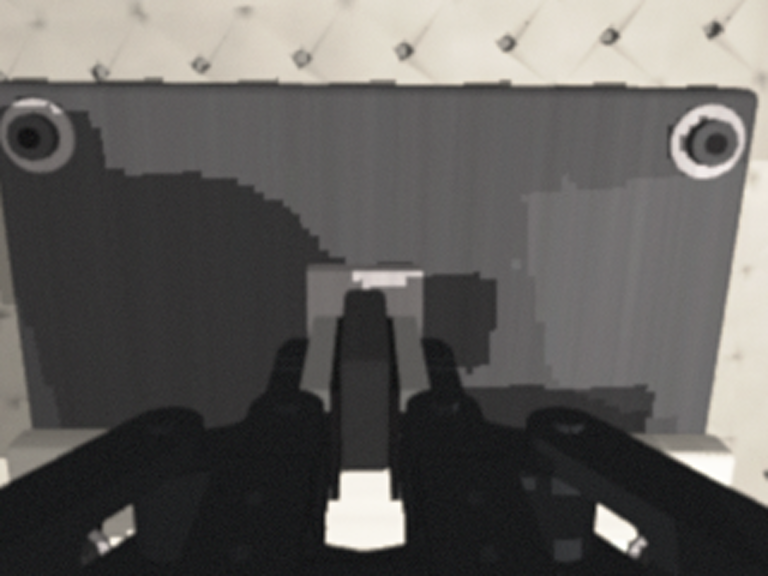

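```bash
python3 - <<'E'
from h import *
c=eyes.get_calibration('wrist')
a=back(c,100+375/2.4,90+86/2.4,.012);t=back(c,100+365/2.4,90+267/2.4,.018)
print(a,t,np.linalg.norm((t-a)[:2]))
E
python3 avg.py
```

```text
[0.46110325 0.08065513 0.012     ] [0.50266888 0.07555592 0.018     ] 0.041877245560104075
[0.51874 0.07385 0.0295 ] [-4.7   0.2  -5.05] [0.43 0.25 0.32] 33.7
```

Call:
drive_tool(
  rows=[
    {"jaw": -1,"slide": [-0.04,0,0.006],"yaw": 0},
    {"jaw": -1,"slide": [0,0,0.008],"yaw": 0},
    {"jaw": -1,"slide": [0,0,0],"yaw": 0},
  ],
)

```text
clock: 34.0
position: [0.5189, 0.0739, 0.0294]
eef_rot: [3.141, -0.002, 3.074]
ft_force: [-13.0, 1.2, 9.4]
gripper_width: 0.104
```

```bash
python3 avg.py
```

```text
[0.51896 0.07385 0.02938] [-12.9    0.05   8.78] [0.41 0.33 0.32] 34.3
```

Call:
drive_tool(
  rows=[
    {"jaw": -1,"slide": [0,0,-0.012],"yaw": 0},
    {"jaw": -1,"slide": [0,0,0],"yaw": 0},
  ],
)

```text
clock: 34.5
position: [0.52, 0.0738, 0.0294]
eef_rot: [3.141, -0.0, 3.074]
ft_force: [-7.5, 0.2, -0.9]
gripper_width: 0.104
```

```bash
python3 avg.py
```

```text
[0.52007 0.07381 0.02946] [-6.89  0.01 -1.07] [0.41 0.62 0.17] 34.8
```

Call:
drive_tool(
  rows=[
    {"jaw": -0.4,"slide": [0,0,0],"yaw": 0},
    {"jaw": -0.4,"slide": [0,0,0],"yaw": 0},
    {"jaw": -0.4,"slide": [0,0,0],"yaw": 0},
  ],
)

```text
clock: 35.1
position: [0.5228, 0.0739, 0.0303]
eef_rot: [3.141, 0.004, 3.074]
ft_force: [0.6, -0.5, -0.4]
gripper_width: 0.301
```

Call:
drive_tool(
  rows=[
    {"jaw": -0.4,"slide": [0,0,-0.2],"yaw": 0},
    {"jaw": -0.4,"slide": [0,0,-0.4],"yaw": 0},
    {"jaw": -0.4,"slide": [0,0,-0.6],"yaw": 0},
    {"jaw": -0.4,"slide": [0.4,0,-0.6],"yaw": 0},
    {"jaw": -0.4,"slide": [0.8,0,-0.6],"yaw": 0},
  ],
)

```text
clock: 35.6
position: [0.4629, 0.0779, 0.1515]
eef_rot: [3.141, 0.004, 3.073]
ft_force: [-0.1, 0.2, 0.9]
gripper_width: 0.303
```

Call:
drive_tool(
  rows=[
    {"jaw": -0.4,"slide": [0.4,0.6,-0.4],"yaw": 0},
    {"jaw": -0.4,"slide": [0,0.8,-0.2],"yaw": 0},
    {"jaw": -0.4,"slide": [0,0.9,0],"yaw": 0},
    {"jaw": -0.4,"slide": [0,0.9,0],"yaw": 0},
    {"jaw": -0.4,"slide": [0,0.6,0],"yaw": 0},
  ],
)

```text
clock: 36.1
position: [0.454, 0.2717, 0.1807]
eef_rot: [3.139, 0.003, 3.076]
ft_force: [-0.4, -0.6, -0.1]
gripper_width: 0.3
```

Run:
```python
from h import *
s=robot.sense();print(s['position'],s['ft_force'],s['clock'])
shot('side','s11',(200,110,290,176),8)
im=shot('top','t11',(130,110,230,220),5.4); save(im,'t11b',s=1.5)
save(np.load('pics/s11.npy'),'s11b',s=1.5)
```

```text
[0.45398228 0.2717317  0.18067259] [-0.37903026 -0.55710815 -0.05780744] 36.1
```

View pics/s11.png

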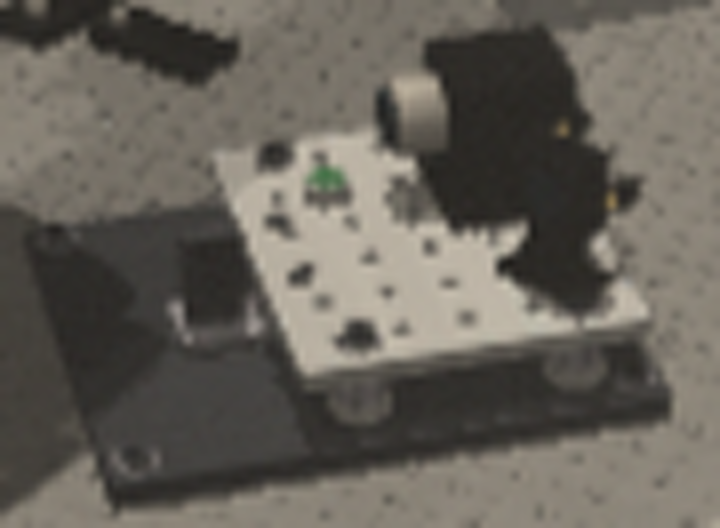

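View pics/t11.png

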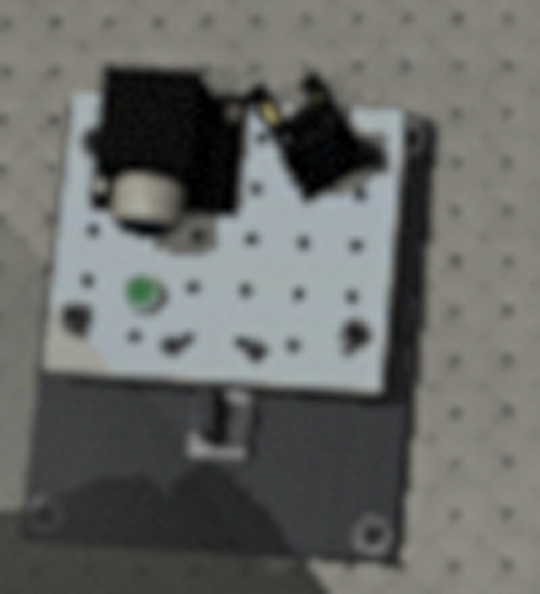

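View pics/s11b.png

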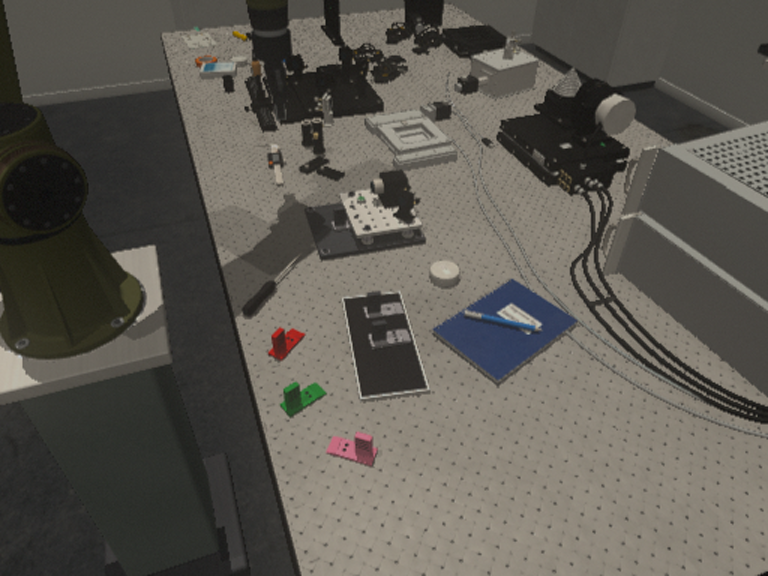

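The mid leaf stands upright and in place, with its grip just clear of the plate's edge. The other two lie on the tray and the lens case has not moved. I'll check the leaf's depth and the lift by sub-pixel shift.

Run:
```python
from h import *
c=eyes.get_calibration('top');s=eyes.get_calibration('side')
M=np.array([.540,.072]);y=-.072
def m(P): d=P[:2]-M; return (d@[np.cos(y),np.sin(y)]).round(4),(d@[-np.sin(y),np.cos(y)]).round(4)
for p in((188,455),(245,457)): print('top tail',m(back(c,130+p[0]/5.4,110+p[1]/5.4,.018)))
for p in((168,305),(188,342)): print('side tail',m(back(s,200+p[0]/8,110+p[1]/8,.018)))
g=lambda f:cv2.cvtColor(np.load(f),cv2.COLOR_RGB2GRAY).astype(np.float32)
for n,roi,cc in(('side0 s11',(235,128,276,158),s),('top0 t11',(148,160,196,180),c)):
    a,b=n.split();x0,y0,x1,y1=roi
    A=g(f'pics/{a}.npy');B=g(f'pics/{b}.npy')
    W=np.eye(2,3,dtype=np.float32);r,W=cv2.findTransformECC(A[y0:y1,x0:x1],B[y0:y1,x0:x1],W,cv2.MOTION_TRANSLATION,(3,200,1e-6),None,3)
    u0=np.array(proj(cc,[.6,.07,.041]));u1=np.array(proj(cc,[.6,.07,.042]));print(n,r,W[:,2],'px/mm',u1-u0)
```

```text
top tail (np.float64(-0.037), np.float64(0.012))
top tail (np.float64(-0.0364), np.float64(-0.0151))
side tail (np.float64(-0.0347), np.float64(0.009))
side tail (np.float64(-0.0327), np.float64(-0.0176))
side0 s11 0.9876629253229585 [ 0.07001793 -0.38386497] px/mm [ 0.00097129 -0.26832895]
top0 t11 0.9495640085887588 [-0.05651011 -0.13614562] px/mm [-0.0729147  -0.09946767]
```

Both cameras show a lift of about 1.4 mm and put the grip at about -20 mm, so I'm handing the job in.

```bash
python3 -c "
from h import *
print(job.sign_off(), robot.sense()['clock'])"
```

```text
the job is handed in; nothing more can be done
the job is handed in; nothing more can be done
```

I slid the thin leaf in first. It went in freely, with no forward resistance and an estimated gap of about 4.4 mm, so I put it back in its place on the tray. The mid leaf then bound as it was pushed in and took up the float. I left it in and handed the job in at about 36 s, against the 72 s limit.

**Last checks, from the pictures:**
- **Mid leaf:** upright and straight, with the grip about 20 mm in front of the pad's front edge. That puts about 32 mm of it under the pad, within 2 to 4 mm of the middle line. The top and wrist cameras agree on this depth; the side camera reads about 2 to 3 mm deeper, still in range.
- **Platform lift:** about 1.4 mm by image shift, from both the side and top cameras. That agrees roughly with the 1.6 mm expected from the gap.
- **Other leaves and case:** thin and thick lie on the tray with grips up, and the lens case looks unmoved.
- **Robot:** it ended clear of everything.

**Things that went less smoothly:**
- The gripper was first turned half round the wrong way, because I misread the direction of joint 6. Turning it back cost about 4 s.
- While the mid leaf was wedging in, the arm pressed down more than I intended. The wrist force reached about 16 N forward and 16 N vertically until I eased it. Earlier, pressing the leaf onto the base plate to find contact gave about 22 N.
- I could not read the contact force between leaf and pad directly. The wrist readings stayed below its 30 N limit.

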